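# Clear the modelling bench

### The job

Clear the bench by sorting the five loose things to where they belong: lay both rasps flat in the long tray, side by side and not on top of each other, stand the wide pot upright in the larger square tray and the narrow pot upright in the smaller square tray, and slip the tape roll over the wooden post so that it lies flat on its base. Leave the little plaster plug standing where it is.

Things in the scene. Friction and masses are not known exactly. Their poses are not given: they have to be found in the camera images.
- rasp_a: One of two identical rasps, 150 mm long (sizes in mm), lying flat. Origin at mid-length, 7 above its underside; x towards the blade tip, z up. Wooden handle (16 wide, 14 high) from x = -75 to +10, then a flat steel blade (14 wide, 5 thick, flush with the underside) to +75. Balances at the origin: grip the handle across its width at about x = -5. 50 to 100 g. Starts within 0.6 rad of world x.
- rasp_b: The other rasp, identical to rasp_a and described there.
- wide_pot: Wide round lidded pot, white plastic with a grey lid, upright: diameter 56 mm, height 55 mm (lid from 36 up; below it 54). Origin at the centre of its underside, z up. 90 to 180 g.
- narrow_pot: Narrow round lidded pot of the same make: diameter 36 mm, height 55 mm (lid from 36 up; below it 34). Origin at the centre of its underside, z up. 50 to 100 g.
- tape_roll: Roll of tan masking tape lying flat: outer diameter 56 mm, hole diameter 38 mm right through, height 30 mm. Origin at the centre of its underside, z up along the hole. 40 to 85 g.
- rasp_tray: Long shallow plywood tray, fixed to the bench (sizes in mm), 188 (its x) by 128 (its y) outside, walls and floor 4 thick, rim 12 above the bench; inside 180 by 120, with room for both rasps lengthwise (say at y = +27 and y = -27). Origin at the centre of its underside, on the bench; yawed up to 0.15 rad.
- large_tray: Larger of the two square shallow plywood trays, fixed (mm): 88 by 88 outside, 80 by 80 inside, walls and floor 4 thick, rim 14 above the bench. Origin at the centre of its underside, on the bench; yawed up to 0.15 rad.
- small_tray: Smaller square shallow plywood tray, fixed (mm): 66 by 66 outside, 58 by 58 inside, walls and floor 4 thick, rim 14 above the bench. Origin at the centre of its underside, on the bench; yawed up to 0.15 rad.
- tape_post: Upright wooden post, diameter 18 mm, in the middle of a round plywood base (diameter 84 mm, 6 mm thick), fixed; the post's top is 50 mm above the bench. Origin at the centre of the base's underside, on the bench.
- plaster_plug: Small cream plaster plug, a blunt cone of 26 mm diameter and 22 mm height, standing loose between the two middle targets; to be left alone. Origin at the centre of its underside.

How it is judged:
By the outcome, as a careful person would: the job done as asked, in the order asked, and still so for the second after the job is handed in, with the robot touching nothing.
It also fails if it takes over 120 s, if anything falls off the work surface, if the arm or the gripper's body presses on something with over 40 N, if the wrist force passes 120 N, or if a joint passes its speed limit or range.

### The arm

A 7-joint arm with a two-finger parallel gripper is mounted at the origin on the work surface. World frame = base frame: x ahead of the robot, y to its left, z up, the work surface at z = 0. Lengths are in mm, angles in rad, forces in N, time in s.
With the tool pointing down it reaches from about 400 to 875 mm from the base axis. Payload 4.4 kg.
Tool frame: the origin (TCP) lies on the centre line of the jaws, within the pads' length; the fingertips stand 8 mm ahead of it and the grasp point (between the pads) lies 11 mm behind it; x points along the fingers, z is the direction in which the jaws open and shut, and the axes are right-handed (so a half turn about x gives the same grasp; the last joint's range is limited). The gripper opens to 85 mm and grips with 20 to 120 N. Pads are 22 mm wide; open, the fingers measure 114 mm over their backs; the gripper's body (76 mm by 85 mm) begins 54 mm behind the grasp point. The pads swing forward as they close: fully open they stand 13 mm farther back than shut.
Start: joints at [1.096, 0.628, 0.038, 1.517, -0.027, 0.996, -0.02], TCP at [258.408, -596.442, 239.313] pointing down, gripper open.
Joint ranges: [-3.06, 3.06], [-0.37, 2.12], [-1.25, 1.32], [0.18, 2.47], [-1.1, 4.24], [0.23, 1.98], [-2.94, 2.94]. Speed limits (rad/s): [2.57, 2.57, 3.14, 3.14, 3.14, 3.14, 3.14].

### API

Orientations are given as [roll, pitch, yaw] about the fixed x, y, z axes, in that order (R = Rz(yaw) Ry(pitch) Rx(roll)).
In Python, from cell import ctrl, get_image, camera_params gives the robot as it stands. The module is installed in compiled form; this text tells all that it offers.
- The arm moves only by the shell command python3 -m handwheel 'ROWS'. ROWS is text: rows parted by semicolons, each of 7 numbers parted by spaces: the opening, from -1 (shut) to 1 (fully open), then the shift along the tool's x, y, z in mm, then the turn, a rotation vector about the tool's x, y, z in rad. In form: grip x y z wx wy wz; .... A call has 1 to 10 rows; each row shifts and turns the pose as measured when the row begins, along the tool's axes as they then stand; what a row does not reach is not made up. A row lasts 1/10 s, in which the tool goes at most 50 mm and 8.59 degrees, less where a joint would pass 70% of its speed; a pose out of reach is approached as far as the arm can. A call with a gripper value outside its range is refused whole. The fingers move at their own pace and stop on an object; the grip force is fixed at half the most. Time passes only in rows, so rows that do not move let the fingers close. It gives the time, the measured TCP pose, the force and the opening at its end, in the units of the state.
- ctrl.read_state(): the state, without advancing time (a new reading comes with each control period).
- get_image(name): name is "scene" or "top" or "wrist"; returns the picture (480x640x3 uint8, blue, green, red); there is no depth.
- camera_params(name): a dict with "fx", "fy", "cx", "cy" (pixels), "eye" and "orientation" of the camera in the world. Camera axes: x right, y up, looking along -z (the intrinsics and any distortion apply to the point x, -y, -z); pixel columns grow to the right and rows downward; lengths in mm; the calibration is good to about 2 mm. A picture is of the moment at which its call begins: read the wrist's pose just before it. camera_params takes no time and is no camera call; for the wrist camera it gives the pose at the moment of the call.
- ctrl.finish_job(): hands the job in, once; it reports no verdict.
The state is a dict: "clock": time; "qpos": joint angles; "qd": joint speeds; "tau": joint torques, N m; "eef_pos": TCP position; "tool_rot": TCP orientation; "force": force on the tool from outside, world axes, zero at the start; "torque": the same for the moment, N m; "width": finger opening in mm.
Only numpy, scipy, OpenCV 4.12 (cv2) and the standard library are available. Lean on these libraries where they do the work, as an engineer would, in place of code of your own. Each camera call takes 0.05 s, during which the arm holds its last target.

## Working session

There is one attempt and no reset: what is moved stays moved. The work goes in short steps, Python scripts to look and compute and a shell command to move; the robot and the scene stay as the last step left them, time stands still between calls to the robot, and variables do not carry over. Pictures are saved under pics/ and viewed, and the job is handed in when it is done.

```bash
ls; mkdir -p pics; python3 - <<'E'
from cell import ctrl,get_image,camera_params
import cv2
s=ctrl.read_state();print(s)
for n in ("scene","top","wrist"):
    print(n,camera_params(n)); cv2.imwrite(f"pics/{n}0.png",get_image(n))
E
```

```text
pics
{'clock': 0.0, 'qpos': array([ 1.0961971 ,  0.6293639 ,  0.0384341 ,  1.51838975, -0.02703314,
        0.99633335, -0.02003567]), 'qd': array([-0.0015983 ,  0.00082743,  0.00041095, -0.00182546,  0.00029804,
        0.00089754, -0.00075404]), 'tau': array([-8.04785650e-04, -5.63399577e+01,  1.22623231e+00, -1.93445009e+01,
        1.11739326e-02,  1.05866956e-02, -5.55989601e-06]), 'eef_pos': array([ 258.16598398, -595.83871211,  238.37047637]), 'tool_rot': array([3.13929464, 1.56881934, 1.9772497 ]), 'force': array([-0.77395712, -0.6905796 , -1.02975756]), 'torque': array([-0.00583295, -0.00577806,  0.04212429]), 'width': 85.55418383431353}
scene {'fx': 490.8758547010779, 'fy': 490.8758547010779, 'cx': 323.28330152170344, 'cy': 239.04756429788583, 'eye': array([ 880.06905707, -458.60890442,  729.51440267]), 'orientation': array([ 0.69477582, -0.00768748,  0.68869277])}
top {'fx': 559.034875304579, 'fy': 559.034875304579, 'cx': 327.2605913716136, 'cy': 245.957818916442, 'eye': array([ 385.05502097,    8.8478664 , 1243.50450026]), 'orientation': array([ 0.09472044, -0.01811533, -1.59933497])}
wrist {'fx': 357.5321509095598, 'fy': 357.5321509095598, 'cx': 326.1196326974474, 'cy': 234.57611637448227, 'eye': array([ 319.2993531 , -568.7419105 ,  374.61110938]), 'orientation': array([-0.26831294,  0.00229852, -1.16198015])}
```

View pics/top0.png

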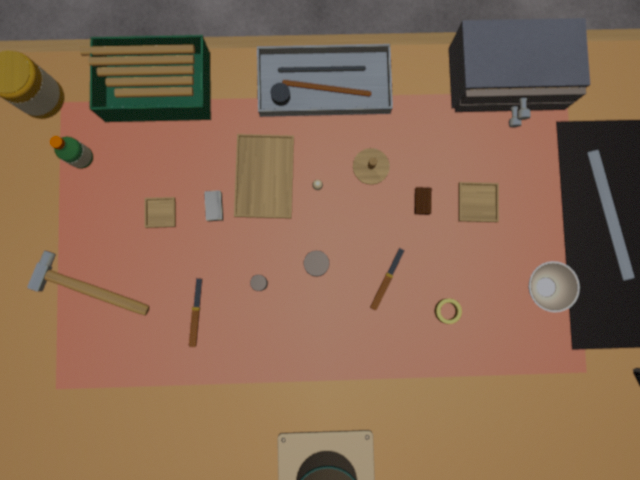

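View pics/scene0.png

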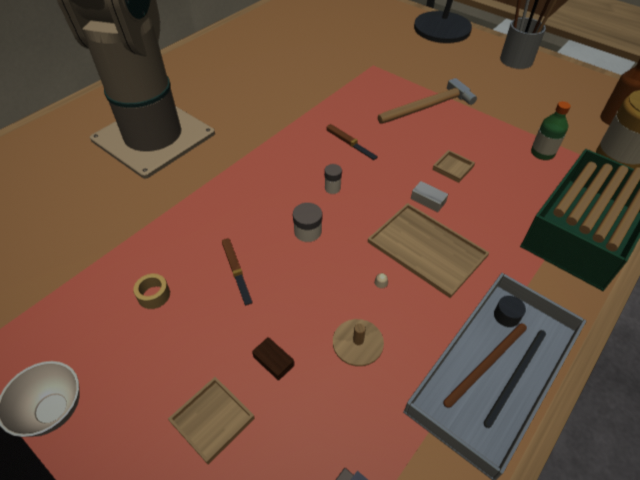

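View pics/wrist0.png

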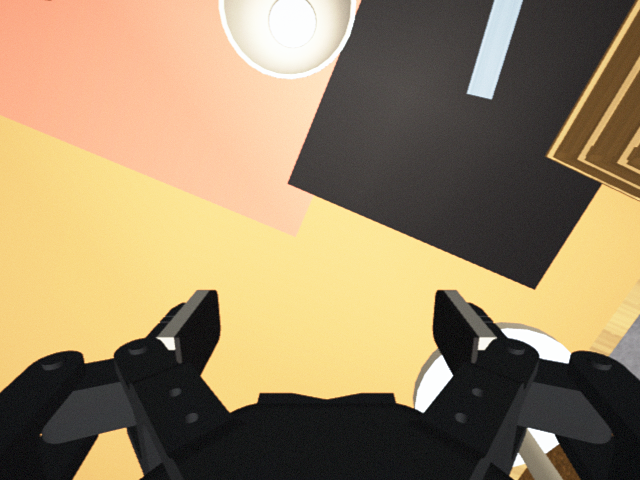

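```bash
cat > h.py <<'E'
import numpy as np,cv2
from scipy.spatial.transform import Rotation as R
from cell import ctrl,get_image,camera_params
def rot(o): return R.from_euler('xyz',o).as_matrix()
def ray(p,u,v):
    d=np.array([(u-p['cx'])/p['fx'],-(v-p['cy'])/p['fy'],-1.0]); return rot(p['orientation'])@d
def world(p,u,v,z=0.):
    d=ray(p,u,v); e=np.array(p['eye']); return e+d*(z-e[2])/d[2]
def proj(p,X):
    c=rot(p['orientation']).T@(np.array(X)-p['eye']); return p['cx']+p['fx']*c[0]/-c[2], p['cy']-p['fy']*c[1]/-c[2]
def st():
    s=ctrl.read_state(); print('t',round(s['clock'],2),'tcp',s['eef_pos'].round(1),'rpy',s['tool_rot'].round(3),'w',round(s['width'],1),'F',s['force'].round(1)); print(rot(s['tool_rot']).round(3)); return s
E
python3 - <<'E'
from h import *
im=cv2.imread('pics/top0.png'); p=camera_params('top')
for n,(u,v,z) in dict(base=(327,480,10),mat=(60,97,0),tray=(265,177,12)).items(): print(n,world(p,u,v,z).round(1))
for i,(u,v) in enumerate([(265,177),(228,290),(400,280)]): pass
def crop(n,u0,v0,u1,v1,k=6):
    c=cv2.resize(im[v0:v1,u0:u1],None,fx=k,fy=k,interpolation=cv2.INTER_CUBIC); cv2.imwrite(f'pics/{n}.png',c)
crop('c1',140,125,270,225,6); crop('c2',260,130,390,230); crop('c3',180,250,310,350); crop('c4',290,240,420,320); crop('c5',400,175,510,270)
st()
E
python3 - <<'E'
import cv2,numpy as np
a=[cv2.imread(f'pics/c{i}.png') for i in (1,2,3,4,5)]
print([x.shape for x in a])
E
```

```text
base [ 0.6 -2.  10. ]
mat [858.7 580.5   0. ]
tray [659.9 117.9  12. ]
t 0.15 tcp [ 258.2 -596.   238.6] rpy [-3.127  1.569  1.994] w 85.4 F [ 0.9 -0.5 -0.1]
[[-0.001  0.918  0.397]
 [ 0.001  0.397 -0.918]
 [-1.    -0.    -0.002]]
[(600, 780, 3), (600, 780, 3), (600, 780, 3), (480, 780, 3), (570, 660, 3)]
```

```bash
cat > seg.py <<'E'
from h import *
def seg(im,box,thr=14):
    u0,v0,u1,v1=box
    c=cv2.cvtColor(im[v0:v1,u0:u1],cv2.COLOR_BGR2LAB).astype(float)
    c=cv2.resize(c,None,fx=4,fy=4,interpolation=cv2.INTER_CUBIC)
    bg=np.median(np.concatenate([c[0],c[-1],c[:,0],c[:,-1]]),0)
    m=(np.linalg.norm(c-bg,axis=2)>thr).astype(np.uint8)
    n,l,s,ce=cv2.connectedComponentsWithStats(m)
    k=1+np.argmax(s[1:,4]); m=(l==k).astype(np.uint8)
    cn=max(cv2.findContours(m,cv2.RETR_EXTERNAL,cv2.CHAIN_APPROX_NONE)[0],key=cv2.contourArea)[:,0,:].astype(float)
    return (cn+.5)/4-.5+np.array([u0,v0]), m
E
python3 - <<'E'
from seg import *
im=cv2.imread('pics/top0.png'); p=camera_params('top')
B=dict(rasp_l=(180,265,215,355,7),rasp_r=(362,240,412,318,7),wide=(297,245,335,282,50),narrow=(244,270,274,298,50),tape=(430,293,468,329,25),rtray=(228,128,300,224,10),large=(451,176,505,228,12),small=(140,192,182,235,12),base=(348,143,396,190,6),plug=(308,175,328,193,10))
vis=cv2.resize(im,None,fx=1,fy=1).copy()
for n,(a,b,c,d,z) in B.items():
    cn,m=seg(im,(a,b,c,d))
    W=np.array([world(p,u,v,z)[:2] for u,v in cn]).astype(np.float32)
    r=cv2.minAreaRect(W); (cx,cy),rad=cv2.minEnclosingCircle(W)
    print(n,'rect',np.round(r[0],1),np.round(r[1],1),round(r[2],1),'circ',round(cx,1),round(cy,1),round(2*rad,1))
    cv2.polylines(vis,[cn.round().astype(int)],True,(0,255,0),1)
cv2.imwrite('pics/seg.png',cv2.resize(vis[120:360,130:520],None,fx=2,fy=2))
E
```

```text
rasp_l rect [364.8 276. ] [ 21.  152.9] 84.2 circ 364.9 276.7 153.0
rasp_r rect [ 425.7 -147.2] [ 20.  152.1] 61.8 circ 426.5 -145.7 152.2
wide rect [461.1   9.4] [56.7 57.8] 88.4 circ 461.6 9.6 59.2
narrow rect [423.4 131.9] [39.8 36.1] 88.4 circ 424.4 131.6 41.0
tape rect [ 351.8 -273.6] [62.2 55.7] 87.3 circ 351.7 -273.6 62.6
rtray rect [662.4 120.4] [127.3 189.6] 87.0 circ 662.1 121.0 224.2
large rect [ 591.1 -356.2] [91.9 90.8] 87.0 circ 590.9 -355.9 124.9
small rect [585.4 350.6] [67.8 68.9] 0.1 circ 585.8 350.7 93.0
base rect [ 679.4 -119.4] [78.6 82.1] 46.4 circ 679.9 -119.5 84.0
plug rect [639.1   2.4] [24.7 23.5] 43.9 circ 639.5 2.4 25.9
```

View pics/seg.png

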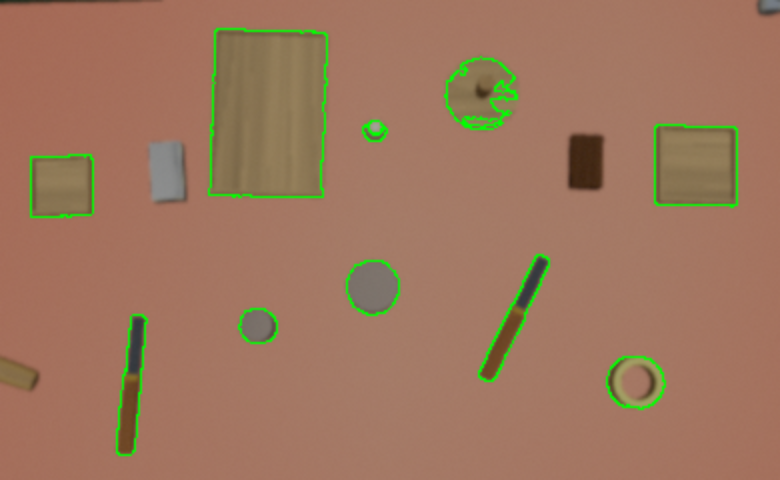

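```bash
cat > go.py <<'E'
import sys
from h import *
# usage: go.py x y z psi_deg : tool y axis direction psi (world yaw), tool x down
x,y,z,psi=map(float,sys.argv[1:5]); psi=np.radians(psi)
s=st(); A=rot(s['tool_rot'])
best=None
for f in (0,np.pi):
    q=psi+f
    yv=np.array([np.cos(q),np.sin(q),0]); xv=np.array([0,0,-1.]); T=np.c_[xv,yv,np.cross(xv,yv)]
    rv=R.from_matrix(A.T@T).as_rotvec()
    if best is None or np.linalg.norm(rv)<np.linalg.norm(best[0]): best=(rv,T)
rv,T=best; d=np.array([x,y,z])-s['eef_pos']
print('rot',rv.round(3),'shift now-frame',(A.T@d).round(1),'shift after rot',(T.T@d).round(1),'q7',s['qpos'].round(2))
E
python3 go.py 421.3 -144.8 150 -28.2
```

```text
t 0.15 tcp [ 258.2 -596.   238.6] rpy [-3.127  1.569  1.994] w 85.4 F [ 0.9 -0.5 -0.1]
[[-0.001  0.918  0.397]
 [ 0.001  0.397 -0.918]
 [-1.    -0.    -0.002]]
rot [ 0.901 -0.001  0.001] shift now-frame [  89.1  329.  -349.1] shift after rot [  88.6  -69.5 -474.7] q7 [ 1.1   0.63  0.04  1.52 -0.03  1.   -0.02]
```

```bash
python3 -m handwheel '1 0 0 0 0.13 0 0;1 0 0 0 0.13 0 0;1 0 0 0 0.13 0 0;1 0 0 0 0.13 0 0;1 0 0 0 0.13 0 0;1 0 0 0 0.13 0 0;1 0 0 0 0.13 0 0;1 0 0 -45 0 0 0;1 0 0 -45 0 0 0;1 0 0 -45 0 0 0'; python3 go.py 421.3 -144.8 150 -28.2
```

```text
clock: 1.15
eef_pos: [322.3, -481.7, 234.5]
tool_rot: [-1.31, 1.563, 2.849]
force: [0.7, -0.1, -0.0]
width: 85.3
t 1.15 tcp [ 322.3 -481.7  234.5] rpy [-1.31   1.563  2.849] w 85.3 F [ 0.7 -0.1 -0. ]
[[-0.007  0.851 -0.525]
 [ 0.002 -0.525 -0.851]
 [-1.    -0.007  0.002]]
rot [-0.061  0.002  0.007] shift now-frame [  84.5  -92.1 -338.8] shift after rot [  84.5  -72.  -343.7] q7 [ 0.73  0.55  0.31  1.73 -0.2   0.9  -1.  ]
```

```bash
python3 -m handwheel '1 10 -10 -45 0 0 0;1 10 -10 -45 0 0 0;1 10 -10 -45 0 0 0;1 10 -10 -45 -0.03 0 0;1 10 -10 -45 -0.03 0 0;1 10 -10 -40 0 0 0;1 10 -10 -40 0 0 0;1 10 -5 -30 0 0 0;1 0 0 0 0 0 0'; python3 go.py 421.3 -144.8 150 -28.2
```

```text
clock: 2.05
eef_pos: [431.8, -134.5, 151.1]
tool_rot: [-1.736, 1.565, 2.498]
force: [-0.5, -0.5, -0.7]
width: 85.1
t 2.05 tcp [ 431.8 -134.5  151.1] rpy [-1.736  1.565  2.498] w 85.1 F [-0.5 -0.5 -0.7]
[[-0.005  0.888 -0.46 ]
 [ 0.004 -0.46  -0.888]
 [-1.    -0.006 -0.001]]
rot [ 0.014 -0.001  0.006] shift now-frame [ 1.1 -4.6 14. ] shift after rot [ 1.1 -4.4 14.1] q7 [ 0.06  0.51  0.26  2.14 -0.26  0.52 -1.54]
```

```bash
python3 - <<'E'
from h import *
st(); im=get_image('wrist'); cv2.imwrite('pics/w1.png',im)
p=camera_params('wrist'); print(p['eye'],p['orientation'])
E
```

```text
t 2.05 tcp [ 431.8 -134.5  151.1] rpy [-1.736  1.565  2.498] w 85.1 F [-0.5 -0.5 -0.7]
[[-0.005  0.888 -0.46 ]
 [ 0.004 -0.46  -0.888]
 [-1.    -0.006 -0.001]]
[ 490.98618946 -167.26339642  287.39822533] [-2.73424902e-01  3.99455304e-04 -2.05160700e+00]
```

View pics/w1.png

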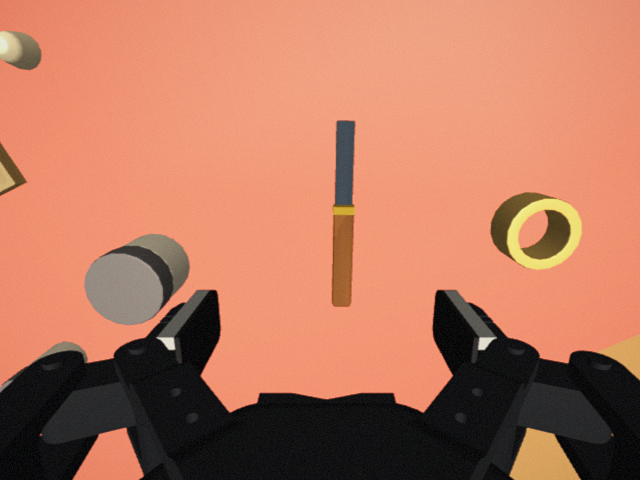

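```bash
python3 - <<'E'
from h import *
p=camera_params('wrist')
a=world(p,342,306,7);b=world(p,345.5,121,3);c=world(p,343.5,211,7)
print(a,b,c,np.linalg.norm(a-b),(a+b)/2,np.degrees(np.arctan2(b[1]-a[1],b[0]-a[0])))
E
```

```text
[ 358.23220051 -113.34154633    7.        ] [ 492.85640177 -184.69160076    3.        ] [ 432.25087376 -152.17500544    7.        ] 152.41556951480868 [ 425.54430114 -149.01657355    5.        ] -27.923333126242884
```

```bash
python3 -m handwheel '1 20 -4 13 0 0 0;1 35 0 0 0 0 0;1 35 0 0 0 0 0;1 20 0 0 0 0 0;1 5 0 0 0 0 0;1 0 0 0 0 0 0'; python3 go.py 421.2 -145.7 11 -28
```

```text
clock: 2.7
eef_pos: [422.8, -156.0, 35.0]
tool_rot: [0.862, 1.566, -1.199]
force: [-0.6, -0.2, 0.0]
width: 85.3
t 2.7 tcp [ 422.8 -156.    35. ] rpy [ 0.862  1.566 -1.199] w 85.3 F [-0.6 -0.2  0. ]
[[ 0.002  0.882 -0.47 ]
 [-0.004 -0.47  -0.882]
 [-1.     0.003  0.003]]
rot [-0.001  0.003 -0.003] shift now-frame [23.9 -6.3 -8.4] shift after rot [24.  -6.3 -8.3] q7 [ 0.14  0.75  0.22  2.22 -0.67  0.24 -1.11]
```

```bash
python3 -m handwheel '1 0 -5 -7 0 0 0;1 0 0 0 0 0 0'; python3 go.py 421.2 -145.7 11 -28
```

```text
clock: 2.9
eef_pos: [421.7, -150.2, 35.5]
tool_rot: [0.876, 1.564, -1.189]
force: [-0.3, -0.5, -0.3]
width: 85.0
t 2.9 tcp [ 421.7 -150.2   35.5] rpy [ 0.876  1.564 -1.189] w 85.0 F [-0.3 -0.5 -0.3]
[[ 0.002  0.88  -0.474]
 [-0.006 -0.474 -0.88 ]
 [-1.     0.005  0.004]]
rot [-0.005  0.004 -0.005] shift now-frame [24.5 -2.7 -3.9] shift after rot [24.5 -2.6 -3.8] q7 [ 0.11  0.75  0.24  2.23 -0.73  0.24 -1.06]
```

```bash
python3 -m handwheel '1 12 -2 -4 0 0 0;1 10 0 0 0 0 0;1 0 0 0 0 0 0'; python3 go.py 421.2 -145.7 11 -28
```

```text
clock: 3.2
eef_pos: [423.9, -149.5, 15.4]
tool_rot: [1.239, 1.559, -0.828]
force: [-0.2, 0.2, 0.2]
width: 85.4
t 3.2 tcp [ 423.9 -149.5   15.4] rpy [ 1.239  1.559 -0.828] w 85.4 F [-0.2  0.2  0.2]
[[ 0.008  0.879 -0.476]
 [-0.009 -0.476 -0.879]
 [-1.     0.011  0.004]]
rot [-0.008  0.004 -0.011] shift now-frame [ 4.3 -4.2 -2. ] shift after rot [ 4.4 -4.1 -2.1] q7 [ 0.07  0.8   0.3   2.23 -1.05  0.24 -0.75]
```

```bash
python3 -m handwheel '1 4 -2 -2 0 0 0;1 0 0 0 0 0 0'; python3 go.py 421.2 -145.7 11 -28
```

```text
clock: 3.4
eef_pos: [424.0, -148.5, 12.9]
tool_rot: [1.279, 1.557, -0.79]
force: [0.0, 0.0, 0.8]
width: 85.6
t 3.4 tcp [ 424.  -148.5   12.9] rpy [ 1.279  1.557 -0.79 ] w 85.6 F [0.  0.  0.8]
[[ 0.01   0.878 -0.478]
 [-0.01  -0.478 -0.878]
 [-1.     0.013  0.004]]
rot [-0.01   0.004 -0.013] shift now-frame [ 1.8 -3.8 -1.1] shift after rot [ 1.9 -3.8 -1.1] q7 [ 0.07  0.81  0.3   2.23 -1.09  0.23 -0.71]
```

Good enough: close.

```bash
python3 -m handwheel '-1 0 0 0 0 0 0;-1 0 0 0 0 0 0;-1 0 0 0 0 0 0;-1 0 0 0 0 0 0;-1 0 0 0 0 0 0;-1 0 0 0 0 0 0;-1 0 0 0 0 0 0;-1 0 0 0 0 0 0'; python3 go.py 421.2 -145.7 11 -28
```

```text
clock: 4.2
eef_pos: [425.2, -150.1, 15.2]
tool_rot: [1.399, 1.554, -0.672]
force: [0.5, -0.8, -0.2]
width: 14.1
t 4.2 tcp [ 425.2 -150.1   15.2] rpy [ 1.399  1.554 -0.672] w 14.1 F [ 0.5 -0.8 -0.2]
[[ 0.013  0.877 -0.48 ]
 [-0.011 -0.479 -0.878]
 [-1.     0.017  0.003]]
rot [-0.011  0.003 -0.017] shift now-frame [ 4.1 -5.6 -1.9] shift after rot [ 4.2 -5.5 -2. ] q7 [ 0.07  0.81  0.31  2.23 -1.09  0.24 -0.71]
```

```bash
python3 -m handwheel '-1 -10 0 0 0 0 0;-1 -25 0 0 0 0 0;-1 -30 0 0 0 0 0;-1 -20 0 0 0 0 0;-1 0 0 0 0 0 0'; python3 - <<'E'
from h import *
st(); cv2.imwrite('pics/w2.png',get_image('wrist'));cv2.imwrite('pics/s2.png',get_image('scene'))
E
```

```text
clock: 4.7
eef_pos: [422.7, -149.1, 101.7]
tool_rot: [1.261, 1.558, -0.811]
force: [0.1, 0.7, -0.5]
width: 13.4
t 4.7 tcp [ 422.7 -149.1  101.7] rpy [ 1.261  1.558 -0.811] w 13.4 F [ 0.1  0.7 -0.5]
[[ 0.009  0.877 -0.481]
 [-0.009 -0.481 -0.877]
 [-1.     0.012  0.004]]
```

View pics/w2.png

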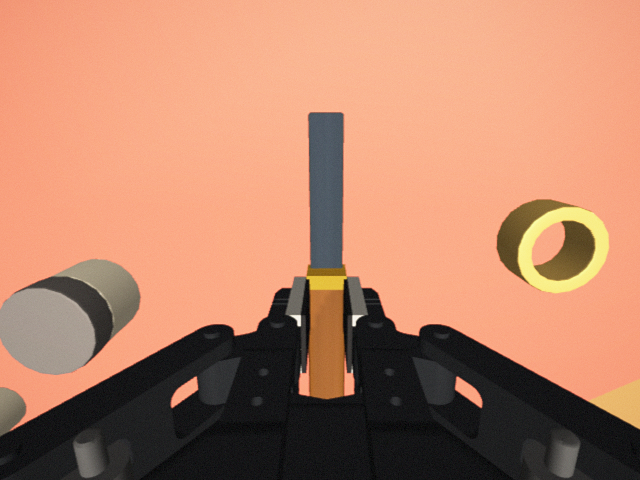

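View pics/s2.png

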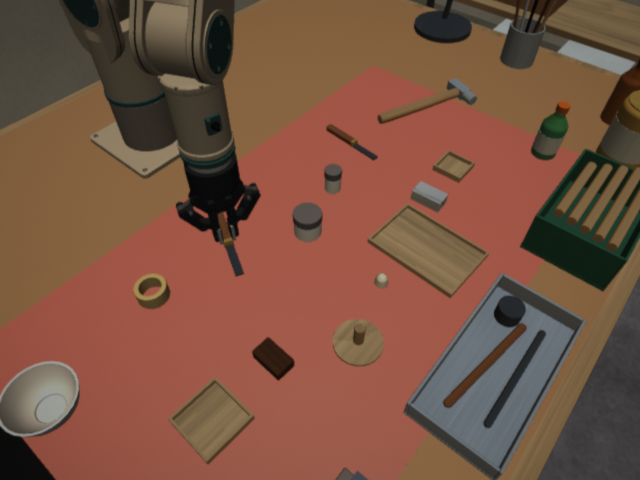

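```bash
python3 go.py 661 93.4 100 -3
```

```text
t 4.8 tcp [ 421.8 -148.4  100. ] rpy [ 1.183  1.561 -0.889] w 13.7 F [ 0.2 -0.1 -1.3]
[[ 0.006  0.877 -0.481]
 [-0.008 -0.481 -0.877]
 [-1.     0.009  0.004]]
rot [-0.449  0.006 -0.008] shift now-frame [  -0.4   93.5 -327. ] shift after rot [  -0.   226.2 -254. ] q7 [-0.14  0.68  0.62  2.21 -0.86  0.5  -0.91]
```

```bash
python3 -m handwheel '-1 -5 15 -20 -0.05 0 0;-1 -5 20 -35 -0.11 0 0;-1 -5 25 -35 -0.11 0 0;-1 0 30 -35 -0.11 0 0;-1 0 30 -35 -0.05 0 0;-1 0 0 0 0 0 0'; python3 go.py 661 93.4 100 -3
```

```text
clock: 5.4
eef_pos: [585.7, -26.6, 106.6]
tool_rot: [-0.863, 1.566, -2.494]
force: [-0.8, 0.1, -0.2]
width: 13.9
t 5.4 tcp [585.7 -26.6 106.6] rpy [-0.863  1.566 -2.494] w 13.9 F [-0.8  0.1 -0.2]
[[-0.004  0.998 -0.06 ]
 [-0.003 -0.06  -0.998]
 [-1.    -0.004  0.003]]
rot [-0.008  0.003  0.004] shift now-frame [   5.9   68.  -124.3] shift after rot [   6.6   69.  -123.7] q7 [-0.38  0.8   0.62  1.82 -0.67  0.74 -1.02]
```

```bash
python3 -m handwheel '-1 0 15 -30 0 0 0;-1 0 20 -35 0 0 0;-1 0 18 -30 0 0 0;-1 5 10 -15 0 0 0;-1 10 0 0 0 0 0;-1 0 0 0 0 0 0'; python3 go.py 661 93.4 19 -3
```

```text
clock: 6.0
eef_pos: [651.4, 81.7, 78.0]
tool_rot: [-1.521, 1.552, 3.128]
force: [0.2, -1.4, 0.5]
width: 13.6
t 6.0 tcp [651.4  81.7  78. ] rpy [-1.521  1.552  3.128] w 13.6 F [ 0.2 -1.4  0.5]
[[-0.019  0.998 -0.064]
 [ 0.    -0.064 -0.998]
 [-1.    -0.019  0.001]]
rot [-0.012  0.001  0.019] shift now-frame [ 58.8   9.9 -12.3] shift after rot [ 59.    8.9 -12.1] q7 [-0.51  0.93  0.63  1.61 -0.69  0.85 -1.23]
```

```bash
python3 -m handwheel '-1 12 6 -8 0 0 0.01;-1 15 3 -4 0 0 0;-1 10 0 0 0 0 0;-1 0 0 0 0 0 0.005;-1 0 0 0 0 0 0'; python3 go.py 661 93.4 19 -3
```

```text
clock: 6.5
eef_pos: [658.0, 88.0, 35.5]
tool_rot: [-1.199, 1.562, -2.842]
force: [0.5, 0.6, -0.8]
width: 14.0
t 6.5 tcp [658.   88.   35.5] rpy [-1.199  1.562 -2.842] w 14.0 F [ 0.5  0.6 -0.8]
[[-0.008  0.997 -0.072]
 [-0.003 -0.072 -0.997]
 [-1.    -0.008  0.003]]
rot [-0.02   0.003  0.008] shift now-frame [16.4  2.7 -5.6] shift after rot [16.5  2.7 -5.5] q7 [-0.5   0.99  0.6   1.61 -0.73  0.78 -1.22]
```

```bash
python3 -m handwheel '-1 5 3 -5 -0.02 0 0;-1 5 0 0 0 0 0;-1 0 0 0 0 0 0'; python3 go.py 661 93.4 19 -3; python3 - <<'E'
from h import *
cv2.imwrite('pics/w3.png',get_image('wrist'))
E
```

```text
clock: 6.8
eef_pos: [662.2, 92.5, 25.8]
tool_rot: [-1.133, 1.564, -2.755]
force: [-0.5, -0.5, 0.1]
width: 13.4
t 6.8 tcp [662.2  92.5  25.8] rpy [-1.133  1.564 -2.755] w 13.4 F [-0.5 -0.5  0.1]
[[-0.007  0.999 -0.051]
 [-0.003 -0.051 -0.999]
 [-1.    -0.007  0.003]]
rot [0.001 0.003 0.007] shift now-frame [ 6.8 -1.2 -0.8] shift after rot [ 6.8 -1.2 -0.8] q7 [-0.5   1.01  0.59  1.6  -0.73  0.77 -1.21]
```

View pics/w3.png

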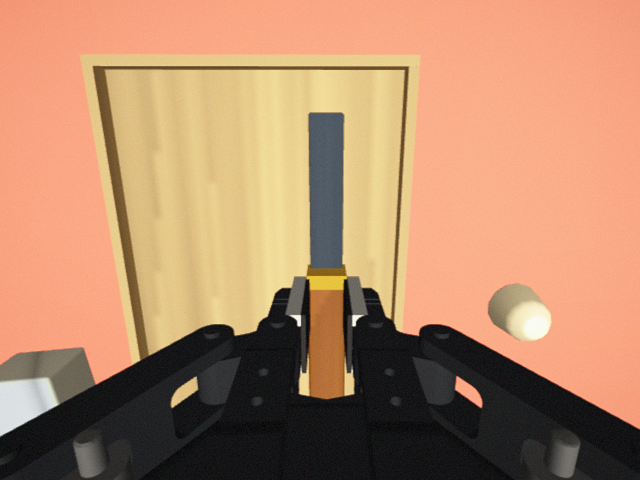

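```bash
python3 -m handwheel '-1 4 0 0 0 0 0;-1 3 0 0 0 0 0;-1 0 0 0 0 0 0'; python3 go.py 661 93.4 19 -3
```

```text
clock: 7.15
eef_pos: [663.0, 92.8, 19.6]
tool_rot: [-1.076, 1.566, -2.697]
force: [-0.7, 0.4, 1.3]
width: 13.9
t 7.15 tcp [663.   92.8  19.6] rpy [-1.076  1.566 -2.697] w 13.9 F [-0.7  0.4  1.3]
[[-0.005  0.999 -0.051]
 [-0.002 -0.051 -0.999]
 [-1.    -0.004  0.002]]
rot [0.002 0.002 0.004] shift now-frame [ 0.6 -2.1 -0.5] shift after rot [ 0.6 -2.1 -0.5] q7 [-0.5   1.01  0.58  1.6  -0.74  0.76 -1.2 ]
```

```bash
python3 -m handwheel '-1 1 0 0 0 0 0;-0.3 0 0 0 0 0 0;-0.3 0 0 0 0 0 0;-0.3 0 0 0 0 0 0;-0.3 -10 0 0 0 0 0;-0.3 -30 0 0 0 0 0;-0.3 -40 0 0 0 0 0;-0.3 -10 0 0 0 0 0;0 0 0 0 0 0 0'; python3 go.py 360.5 276.5 100 -5.8;python3 - <<'E'
from h import *
cv2.imwrite('pics/w4.png',get_image('wrist'))
E
```

```text
clock: 8.05
eef_pos: [663.3, 92.4, 113.3]
tool_rot: [-1.024, 1.565, -2.646]
force: [0.1, 0.1, -0.3]
width: 42.3
t 8.05 tcp [663.3  92.4 113.3] rpy [-1.024  1.565 -2.646] w 42.3 F [ 0.1  0.1 -0.3]
[[-0.005  0.999 -0.052]
 [-0.003 -0.052 -0.999]
 [-1.    -0.005  0.003]]
rot [0.05  0.003 0.005] shift now-frame [  14.4 -311.9 -168.3] shift after rot [  13.3 -319.9 -152.5] q7 [-0.54  0.9   0.66  1.57 -0.65  0.91 -1.26]
```

View pics/w4.png

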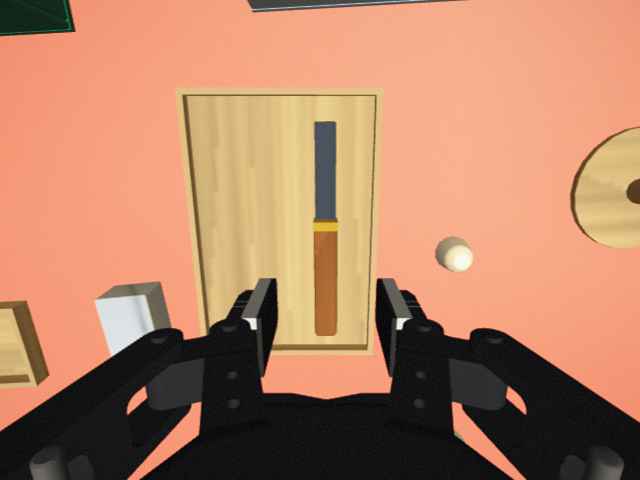

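```bash
python3 -m handwheel '0.6 0 -20 -10 0 0 0;0.6 0 -40 -20 0.01 0 0;0.6 0 -40 -22 0.01 0 0;0.6 0 -40 -22 0.01 0 0;0.6 0 -40 -22 0.01 0 0;0.6 0 -35 -20 0 0 0;0.6 0 -20 -10 0 0 0;0.6 0 -10 0 0 0 0;0.6 0 0 0 0 0 0'; python3 go.py 362 276 100 -5.8;python3 - <<'E'
from h import *
s=st();cv2.imwrite('pics/w5.png',get_image('wrist'))
p=camera_params('wrist'); print(p['eye'],p['orientation'])
E
```

```text
clock: 9.0
eef_pos: [413.3, 236.5, 103.7]
tool_rot: [-0.834, 1.548, -2.499]
force: [0.5, -0.8, 0.1]
width: 68.2
t 9.0 tcp [413.3 236.5 103.7] rpy [-0.834  1.548 -2.499] w 68.2 F [ 0.5 -0.8  0.1]
[[-0.018  0.995 -0.094]
 [-0.014 -0.094 -0.995]
 [-1.    -0.017  0.015]]
rot [0.007 0.016 0.017] shift now-frame [  4.1 -54.8 -34.6] shift after rot [  3.7 -55.1 -34.1] q7 [-1.    0.72  0.65  2.1  -0.78  0.6  -1.45]
t 9.0 tcp [413.3 236.5 103.7] rpy [-0.834  1.548 -2.499] w 68.2 F [ 0.5 -0.8  0.1]
[[-0.018  0.995 -0.094]
 [-0.014 -0.094 -0.995]
 [-1.    -0.017  0.015]]
[483.10630605 232.57993755 238.88943969] [-0.28433232 -0.01454704 -1.66524731]
```

View pics/w5.png

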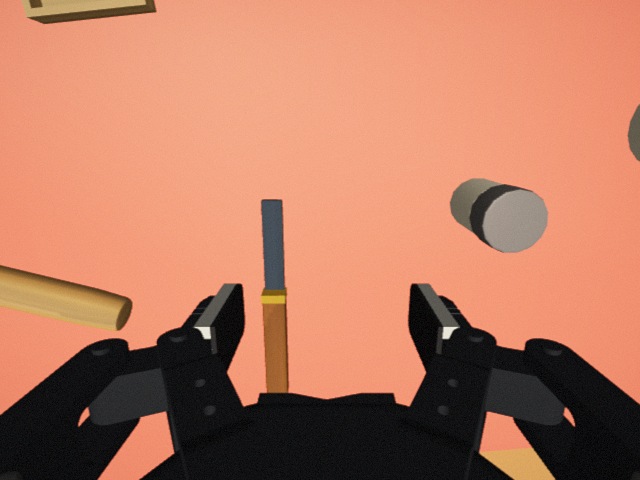

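```bash
python3 - <<'E'
from h import *
p=dict(camera_params('wrist'))
a=world(p,277,394,7);b=world(p,272.5,199,3);c=world(p,128,310,12)
print(a,b,c,np.linalg.norm(a-b),(a+b)/2,np.degrees(np.arctan2(b[1]-a[1],b[0]-a[0])))
E
python3 -m handwheel '0.6 0 -20 -15 0 0.01 0.01;0.6 0 -20 -12 0 0 0;0.6 0 -10 -5 0 0 0;0.6 0 0 0 0 0 0'; python3 go.py 362 276 100 -5.8
```

```text
[290.88633989 285.65241199   7.        ] [442.26094318 268.90589599   3.        ] [375.77617394 378.43434945  12.        ] 152.35063609698852 [366.57364153 277.27915399   5.        ] -6.31293976642612
clock: 9.45
eef_pos: [375.0, 269.6, 103.9]
tool_rot: [0.503, 1.563, -1.173]
force: [0.3, -0.1, -0.2]
width: 68.4
t 9.45 tcp [375.  269.6 103.9] rpy [ 0.503  1.563 -1.173] w 68.4 F [ 0.3 -0.1 -0.2]
[[ 0.003  0.994 -0.105]
 [-0.007 -0.105 -0.994]
 [-1.     0.004  0.007]]
rot [-0.004  0.007 -0.004] shift now-frame [  3.8 -13.6  -5.1] shift after rot [  3.9 -13.6  -5.1] q7 [-1.12  0.7   0.65  2.16 -0.82  0.55 -1.52]
```

```bash
python3 -m handwheel '0.6 15 -8 -5 0 0 0;0.6 25 -3 -2 0 0 0;0.6 25 0 0 0 0 0;0.6 5 0 0 0 0 0;0.6 0 0 0 0 0 0'; python3 go.py 363 277.2 12 -6
```

```text
clock: 9.95
eef_pos: [375.8, 273.6, 32.9]
tool_rot: [1.236, 1.554, -0.449]
force: [0.6, -0.3, 0.3]
width: 68.3
t 9.95 tcp [375.8 273.6  32.9] rpy [ 1.236  1.554 -0.449] w 68.3 F [ 0.6 -0.3  0.3]
[[ 0.015  0.993 -0.114]
 [-0.007 -0.114 -0.993]
 [-1.     0.016  0.006]]
rot [-0.009  0.006 -0.016] shift now-frame [ 20.7 -13.4  -2.2] shift after rot [ 20.9 -13.1  -2.2] q7 [-0.99  0.8   0.44  2.19 -1.    0.36 -1.39]
```

```bash
python3 -m handwheel '0.6 0 -13 -2 0 0 -0.01;0.6 0 -3 0 0 0 0;0.6 0 0 0 0 0 0'; python3 go.py 363 277.2 12 -6
```

```text
clock: 10.25
eef_pos: [361.3, 277.0, 34.5]
tool_rot: [1.103, 1.562, -0.585]
force: [-0.0, 0.2, 0.7]
width: 68.5
t 10.25 tcp [361.3 277.   34.5] rpy [ 1.103  1.562 -0.585] w 68.5 F [-0.   0.2  0.7]
[[ 0.008  0.993 -0.116]
 [-0.005 -0.116 -0.993]
 [-1.     0.008  0.004]]
rot [-0.012  0.004 -0.008] shift now-frame [22.5  1.5 -0.5] shift after rot [22.5  1.7 -0.3] q7 [-1.01  0.79  0.43  2.21 -1.01  0.35 -1.4 ]
```

```bash
python3 -m handwheel '0.6 12 0 0 0 0 0;0.6 10 0 0 0 0 0;0.6 0 0 0 0 0 0'; python3 go.py 363 277.2 12 -6
```

```text
clock: 10.55
eef_pos: [362.2, 278.6, 14.2]
tool_rot: [1.473, 1.559, -0.212]
force: [-0.1, 0.9, -0.5]
width: 68.4
t 10.55 tcp [362.2 278.6  14.2] rpy [ 1.473  1.559 -0.212] w 68.4 F [-0.1  0.9 -0.5]
[[ 0.012  0.993 -0.114]
 [-0.002 -0.114 -0.994]
 [-1.     0.012  0.001]]
rot [-0.009  0.001 -0.012] shift now-frame [2.2 1.  1.3] shift after rot [2.2 1.  1.3] q7 [-0.95  0.82  0.34  2.21 -1.05  0.27 -1.36]
```

```bash
python3 -m handwheel '0.6 2 1 1 0 0 0;-1 0 0 0 0 0 0;-1 0 0 0 0 0 0;-1 0 0 0 0 0 0;-1 0 0 0 0 0 0;-1 0 0 0 0 0 0;-1 0 0 0 0 0 0;-1 0 0 0 0 0 0'; python3 go.py 363 277.2 12 -6; python3 -m handwheel '-1 -10 0 0 0 0 0;-1 -25 0 0 0 0 0;-1 -30 0 0 0 0 0;-1 -20 0 0 0 0 0;-1 0 0 0 0 0 0'; python3 - <<'E'
from h import *
cv2.imwrite('pics/w6.png',get_image('wrist'))
E
python3 go.py 663.8 147.4 100 -3
```

```text
clock: 11.35
eef_pos: [363.9, 278.2, 14.3]
tool_rot: [1.624, 1.556, -0.06]
force: [-0.0, 0.3, -0.7]
width: 13.9
t 11.35 tcp [363.9 278.2  14.3] rpy [ 1.624  1.556 -0.06 ] w 13.9 F [-0.   0.3 -0.7]
[[ 0.014  0.994 -0.113]
 [-0.001 -0.113 -0.994]
 [-1.     0.014 -0.001]]
rot [-0.008 -0.001 -0.014] shift now-frame [ 2.3 -0.9  1.1] shift after rot [ 2.3 -0.8  1.1] q7 [-0.94  0.82  0.34  2.21 -1.05  0.27 -1.36]
clock: 11.85
eef_pos: [362.0, 277.3, 100.9]
tool_rot: [1.391, 1.559, -0.295]
force: [0.7, 0.6, -0.6]
width: 14.3
t 11.9 tcp [361.4 277.2 100. ] rpy [ 1.304  1.56  -0.381] w 13.7 F [ 0.2 -0.2 -0.9]
[[ 0.01   0.993 -0.114]
 [-0.004 -0.114 -0.993]
 [-1.     0.01   0.003]]
rot [-0.062  0.003 -0.01 ] shift now-frame [  3.5 315.2  94.5] shift after rot [ -0.  308.8 113.8] q7 [-1.14  0.69  0.62  2.19 -0.84  0.51 -1.55]
```

View pics/w6.png

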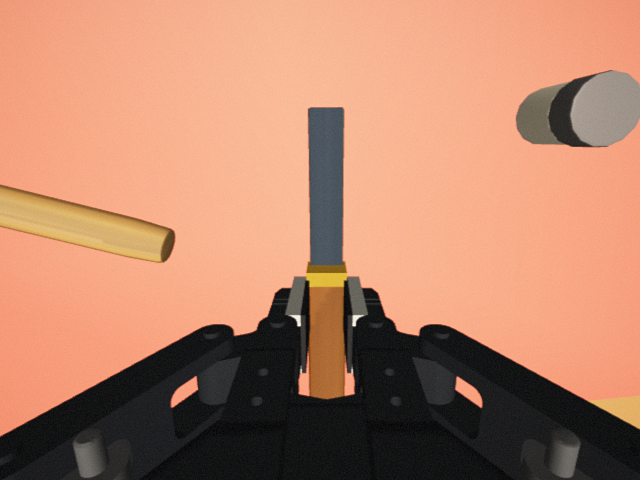

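```bash
python3 -m handwheel '-1 -5 20 5 -0.01 0 -0.005;-1 -5 40 12 -0.02 0 0;-1 0 40 12 -0.02 0 0;-1 0 40 12 -0.01 0 0;-1 0 40 12 0 0 0;-1 0 35 12 0 0 0;-1 0 20 8 0 0 0;-1 0 5 0 0 0 0;-1 0 0 0 0 0 0'; python3 go.py 662 147.4 60 -3
```

```text
clock: 12.8
eef_pos: [595.7, 185.0, 95.7]
tool_rot: [-1.278, 1.554, -2.894]
force: [-0.6, 1.0, -1.2]
width: 14.1
t 12.8 tcp [595.7 185.   95.7] rpy [-1.278  1.554 -2.894] w 14.1 F [-0.6  1.  -1.2]
[[-0.016  0.999 -0.046]
 [-0.004 -0.046 -0.999]
 [-1.    -0.016  0.005]]
rot [0.007 0.005 0.016] shift now-frame [34.8 68.5 34.4] shift after rot [35.7 68.2 34.1] q7 [-0.71  0.87  0.64  1.71 -0.68  0.82 -1.36]
```

```bash
python3 -m handwheel '-1 5 20 12 0 0 0.01;-1 5 25 12 0 0 0.005;-1 5 15 6 0 0 0;-1 5 5 2 0 0 0;-1 0 0 0 0 0 0'; python3 go.py 662 147.4 20 -3
```

```text
clock: 13.3
eef_pos: [650.7, 156.5, 69.2]
tool_rot: [-1.62, 1.555, 3.053]
force: [-0.5, -0.6, -1.6]
width: 13.9
t 13.3 tcp [650.7 156.5  69.2] rpy [-1.62   1.555  3.053] w 13.9 F [-0.5 -0.6 -1.6]
[[-0.015  0.999 -0.039]
 [ 0.001 -0.039 -0.999]
 [-1.    -0.016 -0.001]]
rot [ 0.013 -0.001  0.016] shift now-frame [49.  12.4  8.7] shift after rot [49.2 11.7  8.5] q7 [-0.61  0.95  0.62  1.58 -0.69  0.85 -1.32]
```

```bash
python3 -m handwheel '-1 12 7 5 0.01 0 0.01;-1 14 5 3 0 0 0.005;-1 12 0 0 0 0 0;-1 0 0 0 0 0 0;-1 0 0 0 0 0 0'; python3 go.py 662 147.4 20 -3;  python3 - <<'E'
from h import *
cv2.imwrite('pics/w7.png',get_image('wrist'))
E
```

```text
clock: 13.8
eef_pos: [658.3, 151.2, 26.2]
tool_rot: [-2.036, 1.565, 2.629]
force: [0.0, 0.7, -0.0]
width: 13.9
t 13.8 tcp [658.3 151.2  26.2] rpy [-2.036  1.565  2.629] w 13.9 F [ 0.   0.7 -0. ]
[[-0.005  0.999 -0.047]
 [ 0.003 -0.047 -0.999]
 [-1.    -0.005 -0.003]]
rot [ 0.005 -0.003  0.005] shift now-frame [6.2 3.9 3.7] shift after rot [6.2 3.9 3.6] q7 [-0.58  1.01  0.58  1.58 -0.73  0.78 -1.29]
```

View pics/w7.png

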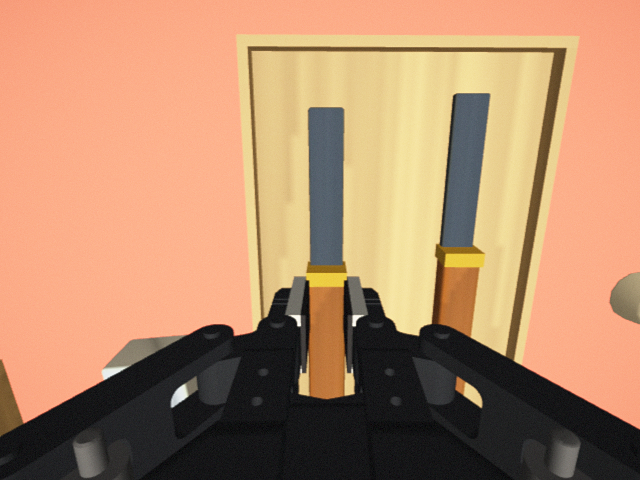

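```bash
python3 -m handwheel '-1 3 3 4 0 0 0;-1 2 0 0 0 0 0;-1 1 0 0 0 0 0;-1 0 0 0 0 0 0'; python3 go.py 662 147.4 20 -3; python3 -m handwheel '-1 1 0 0 0 0 0;-0.6 0 0 0 0 0 0;-0.6 0 0 0 0 0 0;-0.6 0 0 0 0 0 0;-0.6 -10 0 0 0 0 0;-0.6 -30 0 0 0 0 0;-0.6 -40 0 0 0 0 0;0 -10 0 0 0 0 0;0 0 0 0 0 0 0';python3 - <<'E'
from h import *
cv2.imwrite('pics/w8.png',get_image('wrist'))
E
python3 go.py 461.3 9.5 100 0;python3 go.py 461.3 9.5 100 30
```

```text
clock: 14.25
eef_pos: [662.0, 147.1, 21.0]
tool_rot: [-2.322, 1.566, 2.343]
force: [-0.5, 1.0, 0.3]
width: 13.7
t 14.25 tcp [662.  147.1  21. ] rpy [-2.322  1.566  2.343] w 13.7 F [-0.5  1.   0.3]
[[-0.003  0.999 -0.047]
 [ 0.003 -0.047 -0.999]
 [-1.    -0.003 -0.003]]
rot [ 0.005 -0.003  0.003] shift now-frame [ 1.  -0.  -0.3] shift after rot [ 1.  -0.  -0.3] q7 [-0.57  1.02  0.58  1.58 -0.73  0.78 -1.29]
clock: 15.15
eef_pos: [662.5, 146.7, 115.5]
tool_rot: [-2.442, 1.567, 2.223]
force: [-0.3, 0.2, -0.4]
width: 42.5
t 15.2 tcp [662.6 146.6 115. ] rpy [-2.415  1.567  2.25 ] w 42.3 F [ 0.7 -0.3  0. ]
[[-0.003  0.999 -0.047]
 [ 0.003 -0.047 -0.999]
 [-1.    -0.003 -0.003]]
rot [-0.047 -0.003  0.003] shift now-frame [  15.1 -194.6  146.5] shift after rot [  15.  -201.3  137.1] q7 [-0.61  0.91  0.66  1.54 -0.65  0.92 -1.35]
t 15.2 tcp [662.6 146.6 115. ] rpy [-2.415  1.567  2.25 ] w 42.3 F [ 0.7 -0.3  0. ]
[[-0.003  0.999 -0.047]
 [ 0.003 -0.047 -0.999]
 [-1.    -0.003 -0.003]]
rot [-0.571 -0.004  0.002] shift now-frame [  15.1 -194.6  146.5] shift after rot [  15.  -242.9   18. ] q7 [-0.61  0.91  0.66  1.54 -0.65  0.92 -1.35]
```

View pics/w8.png

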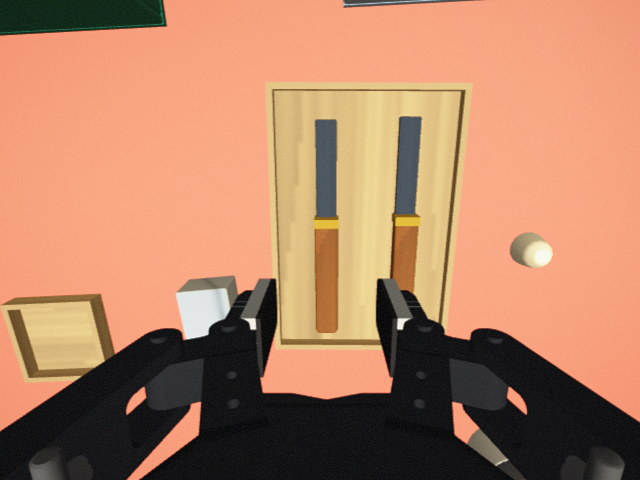

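```bash
python3 -m handwheel '1 0 -15 12 0 0 0;1 0 -35 26 0 0 0;1 0 -38 28 0 0 0;1 0 -38 28 -0.02 0 0;1 0 -30 22 -0.02 0 0;1 0 -15 10 0 0 0;1 0 0 0 0 0 0;1 0 0 0 0 0 0';python3 go.py 461.3 9.5 90 0; python3 - <<'E'
from h import *
cv2.imwrite('pics/w9.png',get_image('wrist'))
E
```

```text
clock: 16.0
eef_pos: [474.9, 25.1, 107.4]
tool_rot: [-1.649, 1.556, 3.062]
force: [0.9, 0.7, -0.3]
width: 85.3
t 16.0 tcp [474.9  25.1 107.4] rpy [-1.649  1.556  3.062] w 85.3 F [ 0.9  0.7 -0.3]
[[-0.014  1.    -0.002]
 [ 0.001 -0.002 -1.   ]
 [-1.    -0.014 -0.001]]
rot [-0.002 -0.001  0.014] shift now-frame [ 17.6 -13.3  15.7] shift after rot [ 17.4 -13.6  15.6] q7 [-0.49  0.68  0.57  2.11 -0.7   0.56 -0.97]
```

View pics/w9.png

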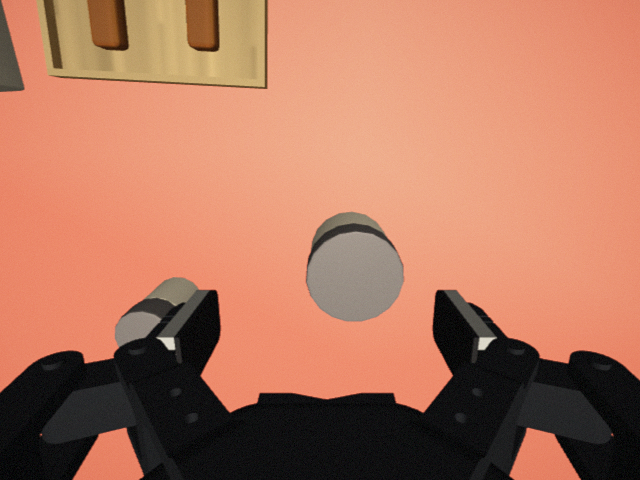

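```bash
python3 - <<'E'
from h import *
p=camera_params('wrist'); print(world(p,355,275,55).round(1), np.linalg.norm(world(p,306,275,55)-world(p,404,275,55)))
E
python3 -m handwheel '1 5 -7 9 0 0 0.01;1 5 -6 6 0 0 0;1 3 0 0 0 0 0;1 0 0 0 0 0 0'; python3 go.py 461.3 9.5 32 0
```

```text
[465.2   9.8  55. ] 55.33578347475565
clock: 16.45
eef_pos: [466.0, 12.7, 92.5]
tool_rot: [-2.027, 1.569, 2.691]
force: [-0.8, 0.8, 0.6]
width: 85.3
t 16.45 tcp [466.   12.7  92.5] rpy [-2.027  1.569  2.691] w 85.3 F [-0.8  0.8  0.6]
[[-0.002  1.     0.005]
 [ 0.001  0.005 -1.   ]
 [-1.    -0.002 -0.001]]
rot [ 0.005 -0.001  0.002] shift now-frame [60.6 -4.7  3.2] shift after rot [60.5 -4.7  3.2] q7 [-0.43  0.69  0.51  2.15 -0.74  0.48 -0.9 ]
```

```bash
python3 -m handwheel '1 15 -3 3 0 0 0;1 20 0 0 0 0 0;1 16 0 0 0 0 0;1 4 0 0 0 0 0;1 0 0 0 0 0 0'; python3 go.py 463 9.5 32 0
```

```text
clock: 16.95
eef_pos: [467.8, 12.3, 35.7]
tool_rot: [2.138, 1.567, 0.576]
force: [-0.6, -0.4, -0.2]
width: 85.2
t 16.95 tcp [467.8  12.3  35.7] rpy [2.138 1.567 0.576] w 85.2 F [-0.6 -0.4 -0.2]
[[ 0.003  1.     0.009]
 [ 0.002  0.009 -1.   ]
 [-1.     0.003 -0.002]]
rot [ 0.009 -0.002 -0.003] shift now-frame [ 3.6 -4.8  2.8] shift after rot [ 3.7 -4.8  2.8] q7 [-0.32  0.78  0.36  2.17 -0.86  0.33 -0.8 ]
```

```bash
python3 -m handwheel '1 4 -5 3 0 0 0;1 0 0 0 0 0 0;-1 0 0 0 0 0 0;-1 0 0 0 0 0 0;-1 0 0 0 0 0 0;-1 0 0 0 0 0 0;-1 0 0 0 0 0 0'; python3 go.py 463 9.5 32 0;  python3 - <<'E'
from h import *
cv2.imwrite('pics/w10.png',get_image('wrist'))
E
```

```text
clock: 17.65
eef_pos: [464.3, 9.4, 33.8]
tool_rot: [1.83, 1.563, 0.269]
force: [-0.3, 0.1, -1.2]
width: 54.3
t 17.65 tcp [464.3   9.4  33.8] rpy [1.83  1.563 0.269] w 54.3 F [-0.3  0.1 -1.2]
[[ 0.008  1.     0.01 ]
 [ 0.002  0.01  -1.   ]
 [-1.     0.008 -0.002]]
rot [ 0.01  -0.002 -0.008] shift now-frame [ 1.8 -1.3 -0.1] shift after rot [ 1.8 -1.3 -0.1] q7 [-0.3   0.77  0.34  2.19 -0.87  0.31 -0.77]
```

View pics/w10.png

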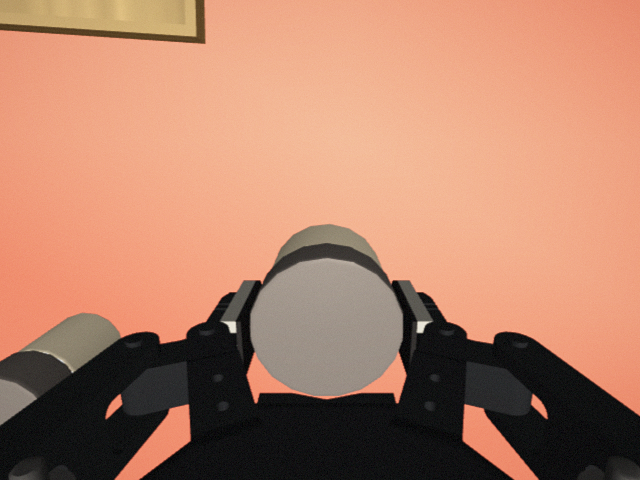

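```bash
python3 - <<'E'
from h import *
p=camera_params('wrist'); print(world(p,327,326,55).round(1))
E
python3 -m handwheel '-1 -10 0 0 0 0 0;-1 -25 0 0 0 0 0;-1 -30 0 0 0 0 0;-1 -15 0 0 0 0 0;-1 0 0 0 0 0 0'; python3 go.py 591 -356 105 -3
```

```text
[465.    9.9  55. ]
clock: 18.2
eef_pos: [462.8, 9.2, 115.3]
tool_rot: [2.031, 1.566, 0.469]
force: [0.3, -0.8, -1.3]
width: 54.1
t 18.2 tcp [462.8   9.2 115.3] rpy [2.031 1.566 0.469] w 54.1 F [ 0.3 -0.8 -1.3]
[[ 0.004  1.     0.009]
 [ 0.002  0.009 -1.   ]
 [-1.     0.004 -0.002]]
rot [ 0.062 -0.002 -0.004] shift now-frame [ 10.1 124.9 366.4] shift after rot [ 10.3 147.2 358. ] q7 [-0.46  0.65  0.57  2.15 -0.71  0.53 -0.91]
```

```bash
python3 -m handwheel '-1 0 10 15 0 0 0;-1 0 15 35 0 0 0;-1 0 15 38 0 0 0;-1 0 15 38 0 0 0;-1 0 15 38 0 0 0;-1 0 15 38 0 0 0;-1 0 12 35 0 0 0;-1 0 10 30 0 0 0;-1 0 0 15 0 0 0;-1 0 0 0 0 0 0'; python3 go.py 590 -356 80 0
```

```text
clock: 19.2
eef_pos: [572.9, -275.6, 100.3]
tool_rot: [-2.523, 1.556, 2.207]
force: [-0.4, 0.4, -1.1]
width: 54.2
t 19.2 tcp [ 572.9 -275.6  100.3] rpy [-2.523  1.556  2.207] w 54.2 F [-0.4  0.4 -1.1]
[[-0.009  1.     0.018]
 [ 0.012  0.018 -1.   ]
 [-1.    -0.009 -0.012]]
rot [ 0.018 -0.012  0.009] shift now-frame [19.2 15.8 80.9] shift after rot [20.3 17.1 80.4] q7 [ 0.09  0.85  0.56  1.67 -0.6   0.81 -0.63]
```

```bash
python3 -m handwheel '-1 0 5 20 0.01 -0.005 0.005;-1 0 5 30 0 -0.005 0.005;-1 0 5 18 0 0 0;-1 0 0 4 0 0 0;-1 0 0 0 0 0 0'; python3 go.py 590 -356 80 0
```

```text
clock: 19.7
eef_pos: [586.9, -336.2, 94.0]
tool_rot: [-2.84, 1.552, 1.886]
force: [-0.6, 0.6, -1.3]
width: 54.3
t 19.7 tcp [ 586.9 -336.2   94. ] rpy [-2.84   1.552  1.886] w 54.3 F [-0.6  0.6 -1.3]
[[-0.006  1.     0.014]
 [ 0.018  0.014 -1.   ]
 [-1.    -0.006 -0.018]]
rot [ 0.014 -0.018  0.006] shift now-frame [13.6  2.9 20. ] shift after rot [14.   3.1 19.8] q7 [ 0.19  0.91  0.56  1.55 -0.59  0.87 -0.59]
```

```bash
python3 - <<'E'
from h import *
cv2.imwrite('pics/w11.png',get_image('wrist'))
E
```

```text
(no output)
```

View pics/w11.png

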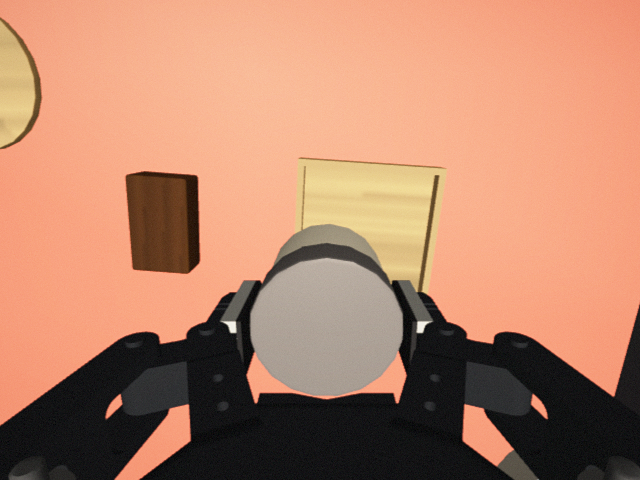

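```bash
python3 - <<'E'
from h import *
p=camera_params('wrist'); a=world(p,299,158,14);b=world(p,446,168,14); n=(b-a)/np.linalg.norm(b-a); print(a,b,np.linalg.norm(a-b)); print((a+b)/2+44*np.array([n[1],-n[0],0]))
E
python3 -m handwheel '-1 5 2 12 0.01 -0.01 0.005;-1 10 1 8 0 -0.01 0;-1 10 0 0 0 0 0;-1 0 0 0 0 0 0'; python3 go.py 590 -356 39 0
```

```text
[ 640.42803226 -316.27344674   14.        ] [ 635.98959897 -403.3564235    14.        ] 87.19601212821301
[ 594.26585442 -357.57525626   14.        ]
clock: 20.15
eef_pos: [590.8, -351.3, 65.8]
tool_rot: [-2.406, 1.569, 2.313]
force: [0.3, 0.3, -1.6]
width: 54.2
t 20.15 tcp [ 590.8 -351.3   65.8] rpy [-2.406  1.569  2.313] w 54.2 F [ 0.3  0.3 -1.6]
[[-0.001  1.     0.008]
 [ 0.002  0.008 -1.   ]
 [-1.    -0.001 -0.002]]
rot [ 0.008 -0.002  0.001] shift now-frame [26.8 -0.8  4.7] shift after rot [26.8 -0.8  4.7] q7 [ 0.21  0.95  0.54  1.54 -0.61  0.83 -0.58]
```

```bash
python3 -m handwheel '-1 8 0 4 0 0 0;-1 9 0 1 0 0 0;-1 6 0 0 0 0 0;-1 0 0 0 0 0 0'; python3 go.py 591 -356.5 38 0
```

```text
clock: 20.55
eef_pos: [590.5, -355.9, 39.7]
tool_rot: [-2.365, 1.567, 2.355]
force: [0.8, 1.0, -0.7]
width: 54.3
t 20.55 tcp [ 590.5 -355.9   39.7] rpy [-2.365  1.567  2.355] w 54.3 F [ 0.8  1.  -0.7]
[[-0.003  1.     0.008]
 [ 0.003  0.008 -1.   ]
 [-1.    -0.003 -0.003]]
rot [ 0.008 -0.003  0.003] shift now-frame [1.7 0.5 0.6] shift after rot [1.7 0.5 0.6] q7 [ 0.22  0.99  0.52  1.53 -0.63  0.8  -0.56]
```

```bash
python3 -m handwheel '-1 2 0 0 0 0 0;-1 0 0 0 0 0 0;-1 0 0 0 0 0 0'; python3 go.py 591 -356.5 38 0; python3 -m handwheel '-1 0 0 0 0 0 0;1 0 0 0 0 0 0;1 0 0 0 0 0 0;1 0 0 0 0 0 0;1 0 0 0 0 0 0;1 -20 0 0 0 0 0;1 -35 0 0 0 0 0;1 -30 0 0 0 0 0;1 0 0 0 0 0 0';python3 - <<'E'
from h import *
cv2.imwrite('pics/w12.png',get_image('wrist'))
E
python3 go.py 424 131.8 110 0
```

```text
clock: 20.85
eef_pos: [590.8, -356.4, 38.1]
tool_rot: [-2.435, 1.568, 2.285]
force: [-0.0, -0.8, -1.4]
width: 54.4
t 20.85 tcp [ 590.8 -356.4   38.1] rpy [-2.435  1.568  2.285] w 54.4 F [-0.  -0.8 -1.4]
[[-0.002  1.     0.008]
 [ 0.002  0.008 -1.   ]
 [-1.    -0.002 -0.002]]
rot [ 0.008 -0.002  0.002] shift now-frame [0.1 0.2 0.1] shift after rot [0.1 0.2 0.1] q7 [ 0.22  0.99  0.52  1.53 -0.63  0.79 -0.56]
clock: 21.75
eef_pos: [591.0, -356.5, 125.9]
tool_rot: [-2.348, 1.568, 2.372]
force: [0.9, -0.8, 1.1]
width: 85.6
t 21.8 tcp [ 590.1 -355.5  123.8] rpy [-2.32   1.564  2.4  ] w 85.3 F [-0.5 -0.4 -0.7]
[[-0.005  1.     0.008]
 [ 0.004  0.008 -1.   ]
 [-1.    -0.005 -0.004]]
rot [ 0.008 -0.004  0.005] shift now-frame [  16.7 -162.4 -488.5] shift after rot [  13.8 -166.1 -487.3] q7 [ 0.19  0.89  0.59  1.5  -0.57  0.93 -0.61]
```

View pics/w12.png

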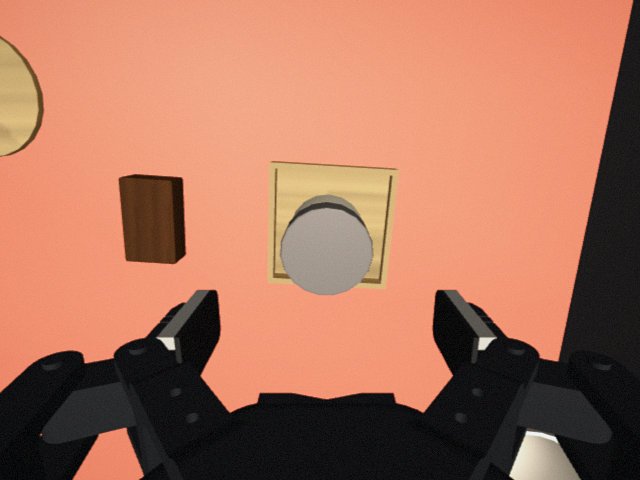

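```bash
python3 -m handwheel '1 0 -5 -20 0 0 0;1 0 -12 -40 0 0 0;1 0 -14 -42 0 0 0;1 0 -14 -42 0 0 0;1 0 -14 -42 0 0 0;1 0 -14 -42 0 0 0;1 0 -14 -42 0 0 0;1 0 -14 -42 0 0 0;1 0 -14 -42 0 0 0;1 0 -10 -30 0 0 0'; python3 go.py 424 131.8 110 0
```

```text
clock: 22.8
eef_pos: [451.6, 37.2, 116.2]
tool_rot: [-1.581, 1.553, 3.131]
force: [1.2, 0.2, -0.3]
width: 85.7
t 22.8 tcp [451.6  37.2 116.2] rpy [-1.581  1.553  3.131] w 85.7 F [ 1.2  0.2 -0.3]
[[-0.018  1.     0.   ]
 [ 0.     0.    -1.   ]
 [-1.    -0.018 -0.   ]]
rot [ 0.    -0.     0.018] shift now-frame [  6.7 -27.5 -94.6] shift after rot [  6.2 -27.6 -94.6] q7 [-0.54  0.65  0.59  2.16 -0.7   0.55 -0.99]
```

```bash
python3 -m handwheel '1 0 -8 -30 0 0 0.01;1 0 -8 -30 0 0 0.005;1 0 -5 -10 0 0 0;1 0 0 0 0 0 0;1 0 0 0 0 0 0'; python3 go.py 424 131.8 110 0; python3 - <<'E'
from h import *
cv2.imwrite('pics/w13.png',get_image('wrist'))
E
```

```text
clock: 23.3
eef_pos: [424.5, 113.7, 113.2]
tool_rot: [-1.447, 1.56, -3.008]
force: [0.2, 0.1, 0.1]
width: 85.4
t 23.3 tcp [424.5 113.7 113.2] rpy [-1.447  1.56  -3.008] w 85.4 F [0.2 0.1 0.1]
[[-0.011  1.     0.01 ]
 [-0.001  0.01  -1.   ]
 [-1.    -0.011  0.001]]
rot [0.01  0.001 0.011] shift now-frame [  3.2  -0.3 -18.1] shift after rot [  3.2  -0.5 -18.1] q7 [-0.72  0.64  0.59  2.2  -0.74  0.51 -1.11]
```

View pics/w13.png

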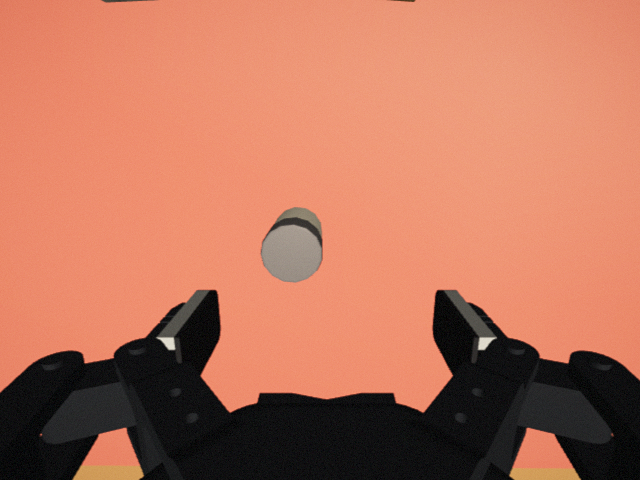

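```bash
python3 - <<'E'
from h import *
p=camera_params('wrist'); print(world(p,292,252,55).round(1))
E
python3 -m handwheel '1 5 0 -12 0 0 0.01;1 5 0 -7 0 0 0;1 0 0 0 0 0 0;1 0 0 0 0 0 0'; python3 go.py 425 131.8 32 0
```

```text
[426.5 133.7  55. ]
clock: 23.75
eef_pos: [426.1, 130.5, 102.2]
tool_rot: [0.375, 1.568, -1.194]
force: [0.7, -0.1, 0.3]
width: 85.3
t 23.75 tcp [426.1 130.5 102.2] rpy [ 0.375  1.568 -1.194] w 85.3 F [ 0.7 -0.1  0.3]
[[ 0.001  1.     0.002]
 [-0.003  0.002 -1.   ]
 [-1.     0.001  0.003]]
rot [ 0.002  0.003 -0.001] shift now-frame [70.2 -1.2 -1.5] shift after rot [70.2 -1.1 -1.3] q7 [-0.74  0.66  0.56  2.2  -0.78  0.48 -1.13]
```

```bash
python3 -m handwheel '1 15 -1 -2 0 0 0;1 22 -1 0 0 0 0;1 20 -1 0 0 0 0;1 9 0 0 0 0 0;1 0 0 0 0 0 0'; python3 go.py 425.5 132.5 32 0
```

```text
clock: 24.25
eef_pos: [425.5, 130.9, 34.6]
tool_rot: [0.966, 1.565, -0.605]
force: [0.2, 0.0, 1.0]
width: 85.3
t 24.25 tcp [425.5 130.9  34.6] rpy [ 0.966  1.565 -0.605] w 85.3 F [0.2 0.  1. ]
[[ 0.005  1.    -0.   ]
 [-0.004 -0.    -1.   ]
 [-1.     0.005  0.004]]
rot [-0.     0.004 -0.005] shift now-frame [ 2.6 -0.  -1.6] shift after rot [ 2.6 -0.  -1.6] q7 [-0.6   0.77  0.35  2.23 -0.96  0.29 -0.97]
```

```bash
python3 -m handwheel '1 3 0 -1 0 0 0;-1 0 0 0 0 0 0;-1 0 0 0 0 0 0;-1 0 0 0 0 0 0;-1 0 0 0 0 0 0;-1 0 0 0 0 0 0;-1 0 0 0 0 0 0'; python3 go.py 425.5 132.5 32 0;  python3 - <<'E'
from h import *
cv2.imwrite('pics/w14.png',get_image('wrist'))
E
```

```text
clock: 24.95
eef_pos: [427.1, 131.9, 33.5]
tool_rot: [1.224, 1.561, -0.347]
force: [-0.1, 1.0, -0.8]
width: 34.0
t 24.95 tcp [427.1 131.9  33.5] rpy [ 1.224  1.561 -0.347] w 34.0 F [-0.1  1.  -0.8]
[[ 0.009  1.    -0.   ]
 [-0.003 -0.    -1.   ]
 [-1.     0.009  0.003]]
rot [-0.     0.003 -0.009] shift now-frame [ 1.5 -1.6 -0.6] shift after rot [ 1.5 -1.6 -0.6] q7 [-0.6   0.77  0.35  2.23 -0.97  0.28 -0.97]
```

View pics/w14.png

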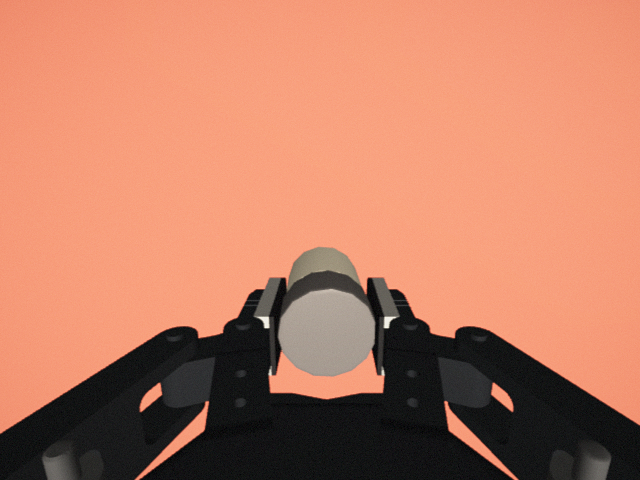

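```bash
python3 -m handwheel '-1 -10 0 0 0 0 0;-1 -25 0 0 0 0 0;-1 -25 0 0 0 0 0;-1 -10 0 0 0 0 0;-1 0 0 0 0 0 0'; python3 go.py 585.5 350.6 105 0
```

```text
clock: 25.5
eef_pos: [425.4, 131.6, 105.0]
tool_rot: [0.947, 1.564, -0.625]
force: [-0.1, 0.6, -0.2]
width: 34.4
t 25.5 tcp [425.4 131.6 105. ] rpy [ 0.947  1.564 -0.625] w 34.4 F [-0.1  0.6 -0.2]
[[ 0.006  1.    -0.001]
 [-0.004 -0.001 -1.   ]
 [-1.     0.006  0.004]]
rot [-0.001  0.004 -0.006] shift now-frame [   0.   159.8 -219.2] shift after rot [   0.   160.1 -219. ] q7 [-0.76  0.66  0.59  2.21 -0.8   0.49 -1.11]
```

```bash
python3 -m handwheel '-1 -3 15 -20 0 0 0;-1 -3 25 -35 0 0 0;-1 0 28 -38 0 0 0;-1 0 28 -38 0 0 0;-1 0 28 -38 0 0 0;-1 0 15 -22 0 0 0;-1 0 5 -8 0 0 0;-1 0 0 0 0 0 0'; python3 go.py 585.5 350.6 80 0; python3 - <<'E'
from h import *
cv2.imwrite('pics/w15.png',get_image('wrist'))
E
```

```text
clock: 26.3
eef_pos: [570.1, 337.7, 102.0]
tool_rot: [-0.845, 1.564, -2.419]
force: [0.5, -0.8, -0.6]
width: 34.2
t 26.3 tcp [570.1 337.7 102. ] rpy [-0.845  1.564 -2.419] w 34.2 F [ 0.5 -0.8 -0.6]
[[-0.005  1.    -0.003]
 [-0.004 -0.003 -1.   ]
 [-1.    -0.005  0.004]]
rot [-0.003  0.004  0.005] shift now-frame [ 21.9  15.4 -13. ] shift after rot [ 22.   15.4 -12.9] q7 [-0.96  0.92  0.7   1.6  -0.71  0.9  -1.56]
```

View pics/w15.png

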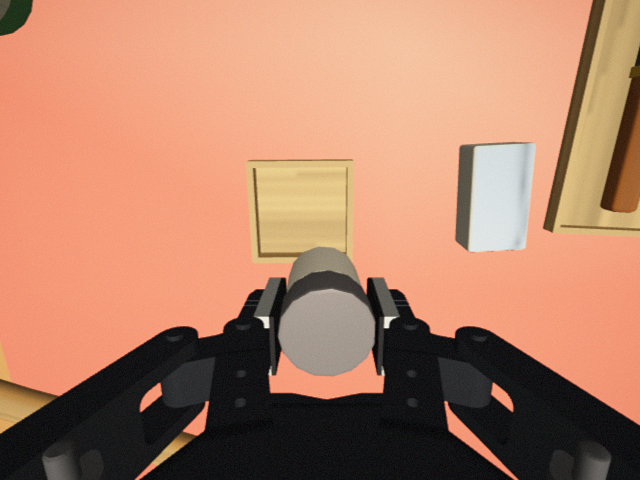

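```bash
python3 - <<'E'
from h import *
p=camera_params('wrist'); P=[world(p,*q,14) for q in((247,160),(354,160),(354,262),(252,263))]; print(np.round(P,1),np.mean(P,0)); print(world(p,327,325,123).round(1))
E
python3 -m handwheel '-1 5 9 -9 0 0 0;-1 10 6 -4 0 0 0;-1 10 0 0 0 0 0;-1 0 0 0 0 0 0'; python3 go.py 586 350.6 38 0
```

```text
[[621.6 385.5  14. ]
 [621.3 319.9  14. ]
 [554.8 318.7  14. ]
 [554.5 386.4  14. ]] [588.03808834 352.61228689  14.        ]
[570.9 337.3 123. ]
clock: 26.75
eef_pos: [581.9, 344.7, 72.9]
tool_rot: [-0.994, 1.556, -2.574]
force: [-1.0, 0.1, -1.6]
width: 34.3
t 26.75 tcp [581.9 344.7  72.9] rpy [-0.994  1.556 -2.574] w 34.3 F [-1.   0.1 -1.6]
[[-0.012  1.    -0.009]
 [-0.008 -0.009 -1.   ]
 [-1.    -0.012  0.008]]
rot [-0.009  0.008  0.012] shift now-frame [34.8  4.5 -6.2] shift after rot [34.9  4.1 -5.9] q7 [-0.94  0.98  0.68  1.56 -0.73  0.89 -1.56]
```

Target about (586.5, 351.5).

```bash
python3 -m handwheel '-1 10 4 -6 0 0.005 0.01;-1 10 1 -1 0 0 0;-1 10 0 0 0 0 0;-1 0 0 0 0 0 0'; python3 go.py 586.5 351.5 38 0
```

```text
clock: 27.15
eef_pos: [586.1, 350.3, 39.8]
tool_rot: [-0.748, 1.566, -2.33]
force: [0.1, 0.2, -0.6]
width: 34.2
t 27.15 tcp [586.1 350.3  39.8] rpy [-0.748  1.566 -2.33 ] w 34.2 F [ 0.1  0.2 -0.6]
[[-0.003  1.    -0.011]
 [-0.003 -0.011 -1.   ]
 [-1.    -0.003  0.003]]
rot [-0.011  0.003  0.003] shift now-frame [ 1.8  0.4 -1.2] shift after rot [ 1.8  0.4 -1.2] q7 [-0.92  1.02  0.66  1.56 -0.77  0.84 -1.55]
```

```bash
python3 -m handwheel '-1 2 0 -1 0 0 0;-1 0 0 0 0 0 0;-1 0 0 0 0 0 0;0.6 0 0 0 0 0 0;0.6 0 0 0 0 0 0;0.6 0 0 0 0 0 0;0.6 -20 0 0 0 0 0;0.6 -35 0 0 0 0 0;0.6 -25 0 0 0 0 0;1 0 0 0 0 0 0';python3 - <<'E'
from h import *
cv2.imwrite('pics/w16.png',get_image('wrist'))
E
python3 go.py 351.8 -273.6 110 0
```

```text
clock: 28.15
eef_pos: [588.0, 351.3, 125.9]
tool_rot: [0.274, 1.568, -1.309]
force: [0.5, -0.2, -0.5]
width: 80.8
t 28.2 tcp [587.3 351.2 124.4] rpy [-0.26   1.567 -1.842] w 85.0 F [-0.2 -0.5  0.4]
[[-0.001  1.    -0.012]
 [-0.003 -0.012 -1.   ]
 [-1.    -0.001  0.003]]
rot [-0.012  0.003  0.001] shift now-frame [  16.7 -228.   627.5] shift after rot [  14.4 -235.5  624.8] q7 [-0.96  0.92  0.73  1.52 -0.69  0.97 -1.61]
```

View pics/w16.png

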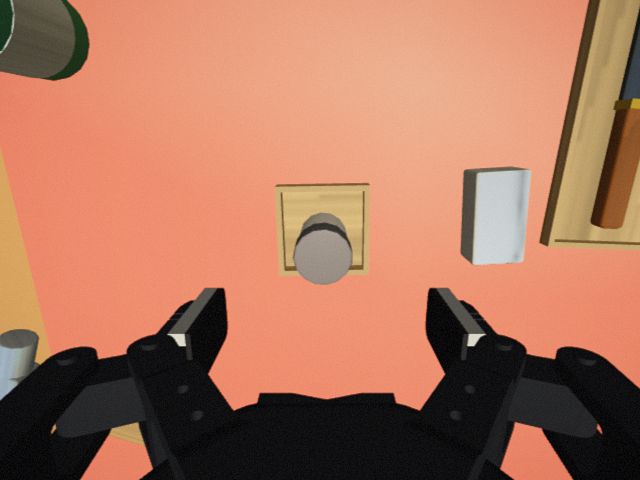

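```bash
python3 -m handwheel '1 0 -5 20 0 0 0;1 0 -10 42 0 0 0;1 0 -12 45 0 0 0;1 0 -12 45 0 0 0;1 0 -12 45 0 0 0;1 0 -12 45 0 0 0;1 0 -12 45 0 0 0;1 0 -12 45 0 0 0;1 0 -10 45 0 0 0;1 0 -5 30 0 0 0'; python3 go.py 380 -273.6 120 0
```

```text
clock: 29.2
eef_pos: [475.6, -61.0, 122.3]
tool_rot: [-1.49, 1.566, -3.057]
force: [1.1, 0.5, 0.2]
width: 85.4
t 29.2 tcp [475.6 -61.  122.3] rpy [-1.49   1.566 -3.057] w 85.4 F [1.1 0.5 0.2]
[[-0.005  1.     0.004]
 [-0.     0.004 -1.   ]
 [-1.    -0.005  0.   ]]
rot [0.004 0.    0.005] shift now-frame [  2.8 -96.4 212.3] shift after rot [  2.3 -95.6 212.6] q7 [-0.34  0.67  0.62  2.1  -0.69  0.59 -0.79]
```

```bash
python3 -m handwheel '1 0 -15 35 0 0 0;1 0 -15 38 0 0 0;1 0 -15 38 0 0 0;1 0 -15 38 0 0 0;1 0 -10 20 0 0 0;1 0 -5 5 0 0 0;1 0 0 0 0 0 0'; python3 go.py 352 -273.6 110 0; python3 - <<'E'
from h import *
cv2.imwrite('pics/w17.png',get_image('wrist'))
E
```

```text
clock: 29.9
eef_pos: [394.5, -246.0, 122.2]
tool_rot: [-1.333, 1.564, -2.909]
force: [0.2, -0.1, 0.7]
width: 85.3
t 29.9 tcp [ 394.5 -246.   122.2] rpy [-1.333  1.564 -2.909] w 85.3 F [ 0.2 -0.1  0.7]
[[-0.007  1.    -0.005]
 [-0.002 -0.005 -1.   ]
 [-1.    -0.007  0.002]]
rot [-0.005  0.002  0.007] shift now-frame [ 12.5 -42.3  27.8] shift after rot [ 12.2 -42.5  27.6] q7 [ 0.11  0.64  0.57  2.14 -0.65  0.55 -0.41]
```

View pics/w17.png

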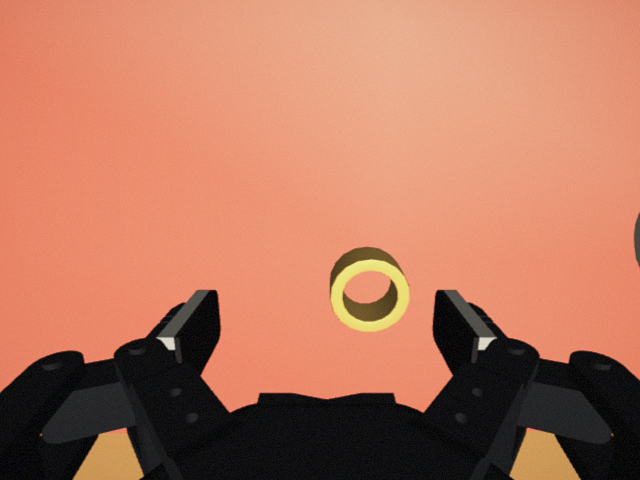

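```bash
python3 - <<'E'
from h import *
p=camera_params('wrist'); print(world(p,369.5,296,30).round(1),np.linalg.norm(world(p,330,296,30)-world(p,409,296,30)))
E
python3 -m handwheel '1 5 -15 14 0 0 0;1 5 -15 8 0 0 0;1 5 -7 3 0 0 0;1 0 0 0 0 0 0'; python3 go.py 353 -274 14 0
```

```text
[ 353.6 -274.7   30. ] 54.98349826271252
clock: 30.35
eef_pos: [361.4, -263.6, 106.0]
tool_rot: [-2.092, 1.564, 2.63]
force: [-0.4, 0.6, 0.5]
width: 85.4
t 30.35 tcp [ 361.4 -263.6  106. ] rpy [-2.092  1.564  2.63 ] w 85.4 F [-0.4  0.6  0.5]
[[-0.006  1.     0.009]
 [ 0.003  0.009 -1.   ]
 [-1.    -0.006 -0.003]]
rot [ 0.009 -0.003  0.006] shift now-frame [92.1 -8.  10.6] shift after rot [92.  -8.4 10.4] q7 [ 0.23  0.64  0.5   2.19 -0.68  0.47 -0.29]
```

```bash
python3 -m handwheel '1 12 -7 9 0 0 0;1 20 -3 2 0 0 0;1 20 0 0 0 0 0;1 5 0 0 0 0 0;1 0 0 0 0 0 0'; python3 go.py 353 -274 14 0
```

```text
clock: 30.85
eef_pos: [357.9, -269.4, 47.5]
tool_rot: [-2.947, 1.565, 1.785]
force: [-0.4, 1.1, -0.6]
width: 85.3
t 30.85 tcp [ 357.9 -269.4   47.5] rpy [-2.947  1.565  1.785] w 85.3 F [-0.4  1.1 -0.6]
[[-0.001  1.     0.02 ]
 [ 0.006  0.02  -1.   ]
 [-1.    -0.001 -0.006]]
rot [ 0.02  -0.006  0.001] shift now-frame [33.5 -5.   4.7] shift after rot [33.5 -4.9  4.6] q7 [ 0.36  0.74  0.33  2.21 -0.8   0.31 -0.16]
```

```bash
python3 -m handwheel '1 8 -5 5 0.01 0 0;1 10 -2 0 0 0 0;1 10 0 0 0 0 0;1 0 0 0 0 0 0'; python3 go.py 353 -274 14 0
```

```text
clock: 31.25
eef_pos: [353.0, -275.4, 20.0]
tool_rot: [2.446, 1.567, 0.887]
force: [-0.3, 0.8, 0.9]
width: 85.3
t 31.25 tcp [ 353.  -275.4   20. ] rpy [2.446 1.567 0.887] w 85.3 F [-0.3  0.8  0.9]
[[ 0.002  1.     0.012]
 [ 0.003  0.012 -1.   ]
 [-1.     0.002 -0.003]]
rot [ 0.012 -0.003 -0.002] shift now-frame [ 6.   0.  -1.4] shift after rot [ 6.   0.  -1.4] q7 [ 0.42  0.79  0.27  2.22 -0.93  0.24 -0.03]
```

```bash
python3 -m handwheel '1 5 0 0 0 0 0;1 2 0 0 0 0 0;1 0 0 0 0 0 0'; python3 go.py 353 -274 14 0
```

```text
clock: 31.55
eef_pos: [353.6, -276.5, 14.1]
tool_rot: [1.753, 1.567, 0.193]
force: [0.1, 0.4, -0.3]
width: 85.5
t 31.55 tcp [ 353.6 -276.5   14.1] rpy [1.753 1.567 0.193] w 85.5 F [ 0.1  0.4 -0.3]
[[ 0.004  1.     0.011]
 [ 0.001  0.011 -1.   ]
 [-1.     0.004 -0.001]]
rot [ 0.011 -0.001 -0.004] shift now-frame [ 0.1 -0.5 -2.5] shift after rot [ 0.1 -0.6 -2.5] q7 [ 0.42  0.8   0.28  2.22 -1.01  0.24  0.05]
```

```bash
python3 -m handwheel '1 0 0 -2 0 0 0;-1 0 0 0 0 0 0;-1 0 0 0 0 0 0;-1 0 0 0 0 0 0;-1 0 0 0 0 0 0;-1 0 0 0 0 0 0;-1 0 0 0 0 0 0'; python3 go.py 353 -274 14 0;  python3 - <<'E'
from h import *
cv2.imwrite('pics/w18.png',get_image('wrist'))
E
```

```text
clock: 32.25
eef_pos: [354.3, -274.7, 16.1]
tool_rot: [1.491, 1.564, -0.07]
force: [0.6, -0.5, -1.0]
width: 53.6
t 32.25 tcp [ 354.3 -274.7   16.1] rpy [ 1.491  1.564 -0.07 ] w 53.6 F [ 0.6 -0.5 -1. ]
[[ 0.006  1.     0.01 ]
 [-0.     0.01  -1.   ]
 [-1.     0.006  0.001]]
rot [ 0.01   0.    -0.006] shift now-frame [ 2.1 -1.3 -0.7] shift after rot [ 2.1 -1.3 -0.7] q7 [ 0.41  0.8   0.28  2.23 -1.02  0.24  0.06]
```

View pics/w18.png

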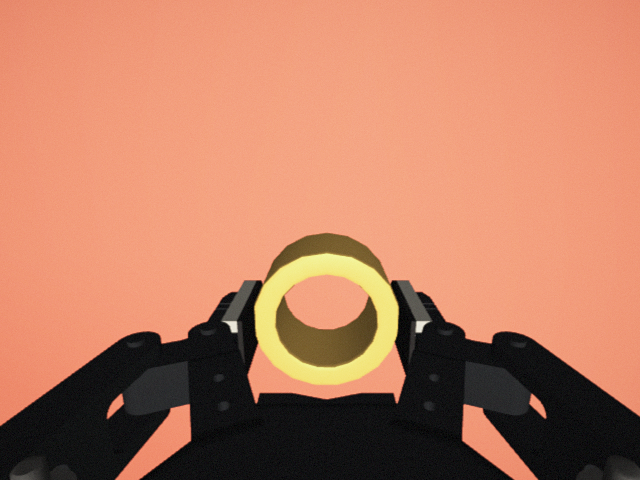

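```bash
python3 - <<'E'
from h import *
p=camera_params('wrist'); print(world(p,327,318.5,30).round(1))
E
python3 -m handwheel '-1 -10 0 0 0 0 0;-1 -25 0 0 0 0 0;-1 -35 0 0 0 0 0;-1 -25 0 0 0 0 0;-1 -5 0 0 0 0 0;-1 0 0 0 0 0 0'; python3 go.py 679.5 -119.5 110 0
```

```text
[ 354.1 -274.2   30. ]
clock: 32.9
eef_pos: [352.6, -274.0, 117.9]
tool_rot: [2.246, 1.567, 0.685]
force: [0.5, -0.3, -1.2]
width: 54.1
t 32.9 tcp [ 352.6 -274.   117.9] rpy [2.246 1.567 0.685] w 54.1 F [ 0.5 -0.3 -1.2]
[[ 0.003  1.     0.01 ]
 [ 0.002  0.01  -1.   ]
 [-1.     0.003 -0.002]]
rot [ 0.01  -0.002 -0.003] shift now-frame [   9.2  328.4 -151.3] shift after rot [   7.9  326.9 -154.5] q7 [ 0.18  0.65  0.63  2.19 -0.78  0.54 -0.15]
```

Ring centre coincides with the TCP. Travel.

```bash
python3 -m handwheel '-1 -3 20 -8 0 0 0;-1 -3 40 -18 0 0 0;-1 -3 42 -20 0 0 0;-1 0 42 -20 0 0 0;-1 0 42 -20 0 0 0;-1 0 38 -18 0 0 0;-1 0 25 -12 0 0 0;-1 0 5 -3 0 0 0;-1 0 0 0 0 0 0'; python3 go.py 679.5 -119.5 110 0;  python3 - <<'E'
from h import *
cv2.imwrite('pics/w19.png',get_image('wrist'));cv2.imwrite('pics/top2.png',get_image('top'))
E
```

```text
clock: 33.8
eef_pos: [610.4, -145.5, 112.8]
tool_rot: [-2.418, 1.555, 2.3]
force: [-0.3, -0.4, -0.8]
width: 53.6
t 33.8 tcp [ 610.4 -145.5  112.8] rpy [-2.418  1.555  2.3  ] w 53.6 F [-0.3 -0.4 -0.8]
[[-0.011  1.     0.005]
 [ 0.012  0.005 -1.   ]
 [-1.    -0.011 -0.012]]
rot [ 0.005 -0.012  0.011] shift now-frame [  2.4  69.3 -25.6] shift after rot [  2.8  69.1 -26. ] q7 [-0.21  0.88  0.73  1.69 -0.74  0.88 -0.73]
```

View pics/w19.png

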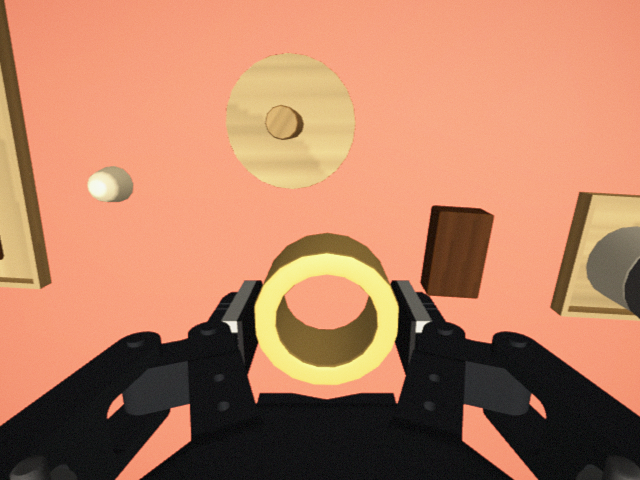

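```bash
python3 - <<'E'
from h import *
p=camera_params('wrist'); print(world(p,281,122,50).round(1),world(p,290.5,120.5,6).round(1))
E
python3 -m handwheel '-1 -3 20 -10 0 -0.005 0.005;-1 -3 30 -10 0 -0.005 0.005;-1 -3 15 -5 0 0 0;-1 0 0 0 0 0 0;-1 0 0 0 0 0 0'; python3 go.py 680 -119.5 110 0;  python3 - <<'E'
from h import *
cv2.imwrite('pics/w20.png',get_image('wrist'));cv2.imwrite('pics/s3.png',get_image('scene'))
E
```

```text
[ 682.1 -120.9   50. ] [ 684.1 -121.3    6. ]
clock: 34.4
eef_pos: [666.8, -130.3, 121.7]
tool_rot: [-1.726, 1.563, 2.971]
force: [0.7, 0.0, -0.2]
width: 53.6
t 34.4 tcp [ 666.8 -130.3  121.7] rpy [-1.726  1.563  2.971] w 53.6 F [ 0.7  0.  -0.2]
[[-0.008  1.    -0.015]
 [ 0.001 -0.015 -1.   ]
 [-1.    -0.008 -0.001]]
rot [-0.015 -0.001  0.008] shift now-frame [ 11.6  13.1 -11. ] shift after rot [ 11.7  13.2 -10.8] q7 [-0.24  0.93  0.76  1.53 -0.72  0.98 -0.85]
```

View pics/s3.png

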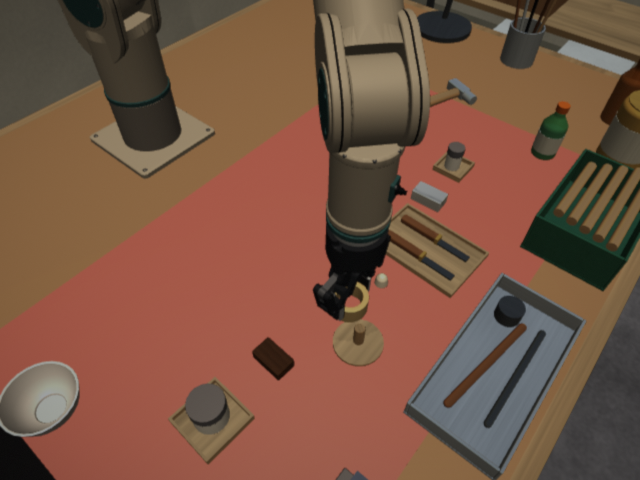

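View pics/w20.png

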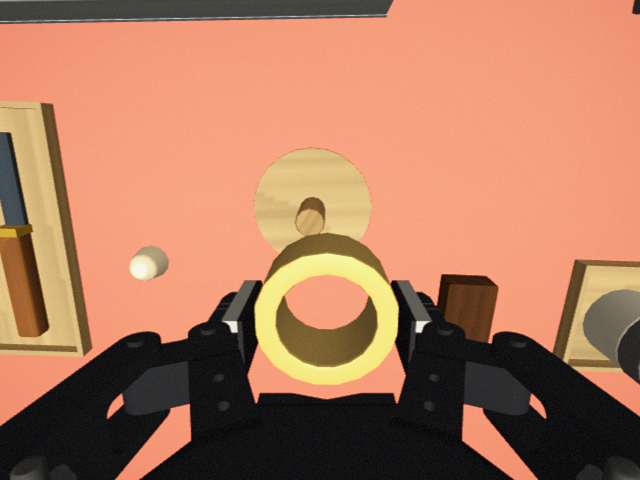

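```bash
python3 - <<'E'
from h import *
p=camera_params('wrist'); print(world(p,310,222,50).round(1),world(p,313,205,6).round(1))
E
python3 -m handwheel '-1 0 9 -8 -0.01 0 0.005;-1 0 5 -2 0 0 0;-1 0 0 0 0 0 0;-1 0 0 0 0 0 0'; python3 go.py 681 -120 75 0
```

```text
[ 683.5 -120.    50. ] [ 685.2 -120.2    6. ]
clock: 34.9
eef_pos: [680.1, -120.6, 121.8]
tool_rot: [-2.161, 1.567, 2.544]
force: [-0.1, 0.3, -1.2]
width: 53.4
t 34.9 tcp [ 680.1 -120.6  121.8] rpy [-2.161  1.567  2.544] w 53.4 F [-0.1  0.3 -1.2]
[[-0.004  1.    -0.007]
 [ 0.002 -0.007 -1.   ]
 [-1.    -0.004 -0.002]]
rot [-0.007 -0.002  0.004] shift now-frame [46.8  1.1 -0.5] shift after rot [46.8  0.9 -0.6] q7 [-0.25  0.94  0.75  1.5  -0.72  1.   -0.87]
```

```bash
python3 -m handwheel '-1 12 2 0 0 0 0;-1 18 0 0 0 0 0;-1 15 0 0 0 0 0;-1 5 0 0 0 0 0;-1 0 0 0 0 0 0'; python3 go.py 682 -120 24 0;  python3 - <<'E'
from h import *
cv2.imwrite('pics/w21.png',get_image('wrist'));cv2.imwrite('pics/s4.png',get_image('scene')[200:400,240:460].repeat(3,0).repeat(3,1))
E
```

```text
clock: 35.4
eef_pos: [680.5, -120.3, 65.4]
tool_rot: [-1.961, 1.563, 2.743]
force: [0.7, 0.1, -0.8]
width: 53.5
t 35.4 tcp [ 680.5 -120.3   65.4] rpy [-1.961  1.563  2.743] w 53.5 F [ 0.7  0.1 -0.8]
[[-0.007  1.    -0.008]
 [ 0.003 -0.008 -1.   ]
 [-1.    -0.007 -0.003]]
rot [-0.008 -0.003  0.007] shift now-frame [41.4  1.8 -0.2] shift after rot [41.4  1.5 -0.3] q7 [-0.23  1.01  0.71  1.52 -0.77  0.92 -0.84]
```

View pics/w21.png

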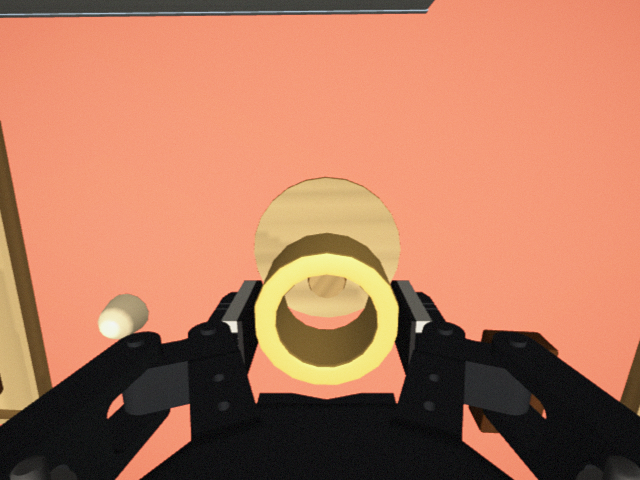

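View pics/s4.png

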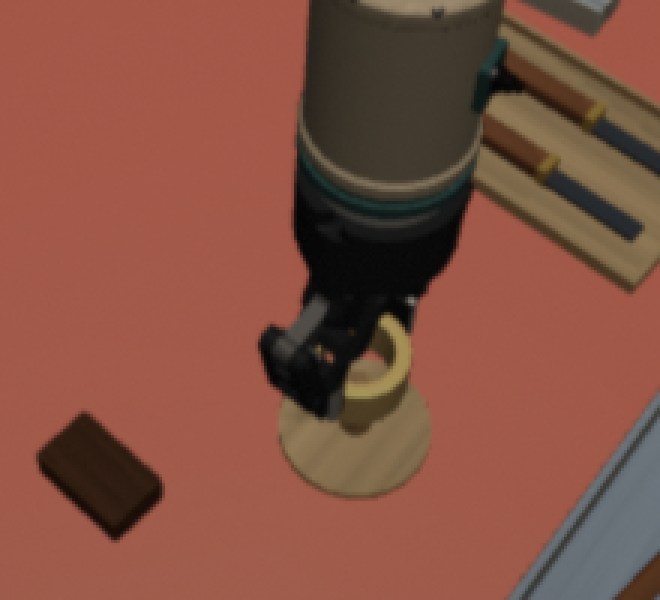

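```bash
python3 - <<'E'
from h import *
p=camera_params('wrist')
for v in (284,288): print(world(p,327,v,50).round(1))
print(world(p,327,247,6).round(1))
E
python3 -m handwheel '-1 6 2 0 0 0 0;-1 10 0 0 0 0 0;-1 8 0 0 0 0 0;-1 0 0 0 0 0 0'; python3 go.py 683 -120 22 0
```

```text
[ 681.8 -120.1   50. ]
[ 679.8 -120.1   50. ]
[ 685.7 -120.1    6. ]
clock: 35.9
eef_pos: [684.3, -120.9, 42.3]
tool_rot: [-2.221, 1.568, 2.484]
force: [0.2, 0.3, -0.4]
width: 53.2
t 35.9 tcp [ 684.3 -120.9   42.3] rpy [-2.221  1.568  2.484] w 53.2 F [ 0.2  0.3 -0.4]
[[-0.002  1.    -0.008]
 [ 0.002 -0.008 -1.   ]
 [-1.    -0.002 -0.002]]
rot [-0.008 -0.002  0.002] shift now-frame [20.3 -1.3 -0.8] shift after rot [20.3 -1.3 -0.9] q7 [-0.22  1.04  0.69  1.52 -0.79  0.88 -0.83]
```

```bash
python3 -m handwheel '-1 6 -2 0 0 0 0;-1 7 0 0 0 0 0;-1 5 0 0 0 0 0;-1 0 0 0 0 0 0'; python3 go.py 682 -120 22 0
```

```text
clock: 36.3
eef_pos: [681.9, -120.8, 22.6]
tool_rot: [-2.177, 1.568, 2.528]
force: [-0.0, -0.2, 0.1]
width: 53.6
t 36.3 tcp [ 681.9 -120.8   22.6] rpy [-2.177  1.568  2.528] w 53.6 F [-0.  -0.2  0.1]
[[-0.003  1.    -0.008]
 [ 0.002 -0.008 -1.   ]
 [-1.    -0.003 -0.002]]
rot [-0.008 -0.002  0.003] shift now-frame [ 0.6  0.1 -0.8] shift after rot [ 0.6  0.1 -0.8] q7 [-0.21  1.06  0.67  1.53 -0.81  0.85 -0.81]
```

```bash
python3 -m handwheel '-1 1 0 0 0 0 0;-1 0 0 0 0 0 0;1 0 0 0 0 0 0;1 0 0 0 0 0 0;1 0 0 0 0 0 0;1 0 0 0 0 0 0;1 -20 0 0 0 0 0;1 -35 0 0 0 0 0;1 -35 0 0 0 0 0;1 0 0 0 0 0 0';python3 - <<'E'
from h import *
st();cv2.imwrite('pics/w22.png',get_image('wrist'))
E
```

```text
clock: 37.3
eef_pos: [682.8, -122.3, 119.0]
tool_rot: [-1.582, 1.57, 3.122]
force: [0.3, 0.1, 0.4]
width: 85.4
t 37.3 tcp [ 682.8 -122.3  119. ] rpy [-1.582  1.57   3.122] w 85.4 F [0.3 0.1 0.4]
[[-0.001  1.    -0.008]
 [ 0.    -0.008 -1.   ]
 [-1.    -0.001 -0.   ]]
```

View pics/w22.png

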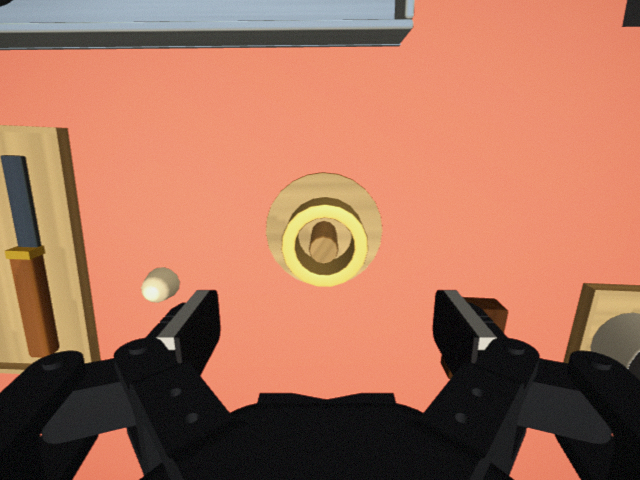

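Tape is over the post. Rise, move back and check everything from the top.

```bash
python3 -m handwheel '1 -20 -10 0 0 0 0;1 -20 -30 0 0 0 0;1 -20 -40 0 0 0 0;1 -10 -40 0 0 0 0;1 0 -40 0 0 0 0;1 0 -20 0 0 0 0;1 0 0 0 0 0 0;1 0 0 0 0 0 0';python3 - <<'E'
from h import *
st();t=get_image('top');cv2.imwrite('pics/top3.png',cv2.resize(t[110:250,130:520],None,fx=2,fy=2));cv2.imwrite('pics/top3f.png',t);cv2.imwrite('pics/s5.png',get_image('scene'))
E
```

```text
clock: 38.15
eef_pos: [493.1, -117.9, 189.2]
tool_rot: [-2.309, 1.562, 2.396]
force: [0.3, 0.7, 0.4]
width: 85.2
t 38.15 tcp [ 493.1 -117.9  189.2] rpy [-2.309  1.562  2.396] w 85.2 F [0.3 0.7 0.4]
[[-0.007  1.    -0.007]
 [ 0.006 -0.007 -1.   ]
 [-1.    -0.007 -0.006]]
```

View pics/top3.png

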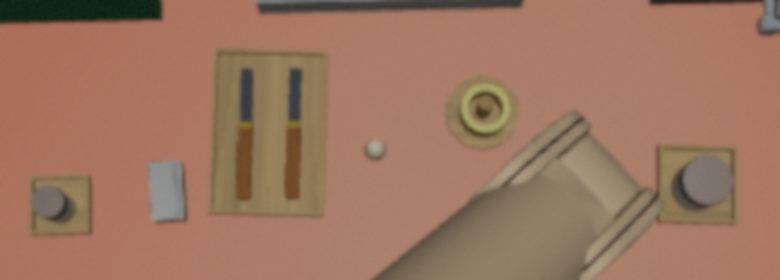

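View pics/s5.png

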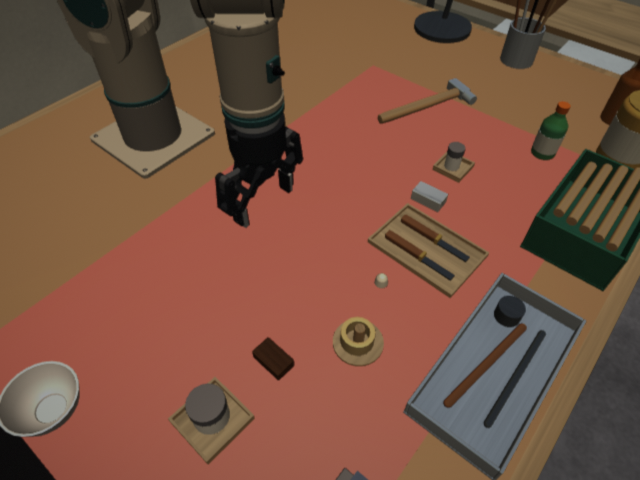

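```bash
python3 - <<'E'
from h import *
p=camera_params('top')
print('narrow',world(p,130+50/2,110+202/2,59),'wide',world(p,130+706/2,110+182/2,59),'tape',world(p,130+486/2,110+109/2,36),'plug',world(p,130+375/2,110+149/2,15))
print(ctrl.finish_job())
E
```

```text
narrow [581.53173973 348.79820617  59.        ] wide [ 585.27505756 -354.32333385   59.        ] tape [ 676.67405481 -122.22299554   36.        ] plug [639.32512949   1.10545802  15.        ]
the job is handed in; nothing more can be done
None
```

All five things are sorted and the job is handed in, at about 38 s on the robot's clock. I placed them in the order you gave: both rasps, wide pot, narrow pot, then tape roll.

My last pictures (top and scene) showed:
- **Rasps:** both lie flat, side by side and apart, inside the long tray.
- **Pots:** both stand upright in their trays. From the top view, the wide pot is about 6 mm and the narrow pot about 4 mm from the tray centre. Both are well clear of the walls.
- **Tape roll:** it is over the post and flat on its base, about 4 mm off centre.
- **Plaster plug:** it has not visibly moved from where it stood at the start, within the measuring error.
- **Robot:** the gripper was open and clear of everything. The wrist force readings I took stayed under about 2 N.

**Disagreements:** The top and wrist cameras disagreed by 2–5 mm in x, so I steered between the two and everything fitted with room to spare. The gripper also read about 2 mm under the true width on everything it held.

**Joint limits:** Joints 5 and 6 came close to their range ends at the nearest grasps. No reading showed either one outside its range.

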